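# Release and push out the filter cassette of a press control box

## Robot

A 6-joint arm with a two-finger parallel gripper is mounted at the origin on the work surface. World frame = base frame: x ahead of the robot, y to its left, z up, the work surface at z = 0. Lengths are in m, angles in degrees, forces in N, time in s.
With the tool pointing down it reaches from about 0.325 to 0.9 m from the base axis. Payload 6.1 kg.
Tool frame: the origin (TCP) lies at the very end of the fingers, on their centre line; the grasp point (between the pads) lies 19 mm behind it (r.hold_point_z is the distance from the TCP to the grasp point, in m); z points along the fingers, y is the direction in which the jaws open and shut (so a half turn about z gives the same grasp; the last joint's range is limited). The gripper opens to 87 mm and grips with 3 to 60 N. Pads are 19 mm wide; open, the fingers measure 117 mm over their backs; the gripper's body (75 mm by 190 mm) begins 51 mm behind the grasp point.
Start: joints at [-82.111, 12.628, 87.462, -0, 79.91, -7.225], TCP at [0.163, -0.603, 0.223] pointing down, gripper open.
Joint ranges: [-170.65, 170.65], [-52.31, 119.04], [5.05, 147.46], [-71.25, 251.25], [11.57, 151.72], [-153.62, 153.62]. Speed limits (degrees/s): [147.25, 147.25, 172.46, 180, 180, 180].

## Interface

Orientations are given as [roll, pitch, yaw] about the fixed x, y, z axes, in that order (R = Rz(yaw) Ry(pitch) Rx(roll)).
In Python, from bench import status, viewer, workorder, r gives the robot as it stands. The module is installed in compiled form; this text tells all that it offers.
- The arm moves only by the shell command python3 -m handwheel 'ROWS'. ROWS is JSON, a list of rows, each a list of 7 numbers: the shift along the tool's x, y, z each as a share of 0.25 m, from -1 to 1, then the turn, a rotation vector about the tool's x, y, z each as a share of 2 pi rad, from -1 to 1, then the opening, from 0 (shut) to 1 (fully open). A call has exactly 5 rows; each row is the pose to reach, as a shift and turn from the pose commanded when the call began, along the tool's axes at that moment, turning the shorter way round; what a row does not reach only later rows make up. A row lasts 1/10 s, in which the tool goes at most 50 mm and 8.59 degrees, less where a joint would pass 70% of its speed; a pose out of reach is approached as far as the arm can. A call with a number of a shift or a turn outside -1 to 1 is refused whole. A call with a gripper value outside its range is refused whole. The fingers move at their own pace and stop on an object; the grip force is fixed at half the most. Time passes only in rows, so rows that repeat a pose let the fingers close, or fill a call up. It gives the time, the measured TCP pose, the force and the opening at its end, in the units of the state.
- status.get_obs(): the state, without advancing time (a new reading comes with each control period).
- viewer.get_image(name): name is "scene" or "top"; returns the picture (480x640x3 uint8, blue, green, red); there is no depth.
- viewer.camera_model(name): a dict with "mtx" (3x3 intrinsics, pixels), "pose" (4x4, takes a point from camera to world coordinates). Camera axes: x right, y down, z forward; pixel columns grow to the right and rows downward; lengths in m; the calibration is good to about 2 mm. A picture is of the moment at which its call begins. camera_model takes no time and is no camera call.
- workorder.job_done(): hands the job in, once; it reports no verdict.
The state is a dict: "time": time; "qpos": joint angles; "dq": joint speeds; "joint_efforts": joint torques, N m; "eef_pos": TCP position; "eef_rot": TCP orientation; "ft_force": force on the tool from outside, world axes, zero at the start; "wrist_torque": the same for the moment, N m; "finger_gap": finger opening in m.
Only numpy, scipy, OpenCV 4.12 (cv2) and the standard library are available. Lean on these libraries where they do the work, as an engineer would, in place of code of your own. Each camera call takes 0.05 s, during which the arm holds its last target.

## Task

Take the pin tool from its stand and with its tip gently press the recessed release button of the control box's filter cassette, keeping it down while you push the cassette sideways all the way out to its stop; only the pin may touch the box, and a hard press or shove breaks the catch. Then put the pin tool back upright in its stand, fully down, and leave the other things on the bench where they are.

Things in the scene. Friction and masses are not known exactly. Their poses are not given: they have to be found in the camera images.
- console: blue steel control box fixed to the bench, 170 (x) x 150 (y) x 68 mm high; a sloping white front panel reaches 40 mm further to its -x. Origin: centre of the underside of the 170 x 150 block. The cassette lies in a channel in its top, flush, and comes out along the box's own -y axis. More than 20 N between pin and box breaks the catch; only the pin tool may touch box and cassette
- cassette (a joint): travel (m) of the grey plastic filter cassette (61 mm wide, 125 mm long, 34 mm high, black ribs on top) along the box's -y axis: 0 home and locked, 0.048 hard stop, fully out. It slides with about 3 N of friction, and only while the release button is pressed 5.5 mm or more. Pushing the pin against the recess's wall moves it
- lip (a point): middle of the lip on the cassette's outer (-y) end, 51 mm above the bench. The cassette's hidden sprung catch locks it at home, at every 12 mm of travel and at the stop (1.5 mm of play). If the button comes up on the way it catches at the next 12 mm; pressing it again frees it. At the stop it locks by itself when the button comes up
- recess (a point): centre of the mouth of the square recess (14 x 14 mm, straight down) in the cassette's top, 68 mm above the bench; travels with the cassette. In it lies the release button, a dark round steel face of 12 mm, 3 to 22 mm below the mouth: not measured, differs each time. It goes down 7 mm: 4 N at first, 9.5 N at 5.5 mm where the catch is free, 11 N at 7 mm, then hard
- pin: pin tool, 107 mm, 60 g: round steel shaft of 7 mm diameter, 45 mm long; above it a steel flange of 24 mm diameter, 6 mm thick; above that a square black handle, 16 x 16 mm, 56 mm long, sides along the tool's x and y. Origin at the shaft's tip, z towards the handle. It starts upright in its stand, tip 5 mm and handle 56 to 112 mm above the bench
- stand: aluminium block fixed to the bench, 60 x 60 x 50 mm high, with a square hole of 12 x 12 mm straight down through its centre (mouth chamfered by 2 mm) in which the pin tool stands with its flange on the block's top; origin at the centre of its underside, z up
- tape: bystander: loose paper tape roll lying flat, 68 mm outer diameter, 19 mm high; origin at the centre of its underside
- jar: bystander: loose white jar with a steel lid, 48 mm diameter, 52 mm high; origin at the centre of its underside
- driver: bystander: loose screwdriver with a black handle lying on the bench
Mind the look-alikes: they are no part of the job. What is shaped like the pin but yellow is not meant.

How it is judged:
By the outcome, as a careful person would: the job done as asked, in the order asked, and still so for the second after the job is handed in, with the robot touching nothing.
It also fails if it takes over 64 s, if anything falls off the work surface, if the arm or the gripper's body presses on something with over 40 N, if the wrist force passes 120 N, or if a joint passes its speed limit or range.

## Working session

There is one attempt and no reset: what is moved stays moved. The work goes in short steps, Python scripts to look and compute and a shell command to move; the robot and the scene stay as the last step left them, time stands still between calls to the robot, and variables do not carry over. Pictures are saved under pics/ and viewed, and the job is handed in when it is done.

```bash
mkdir -p pics; python3 - <<'E'
from bench import status, viewer, workorder, r
import cv2,numpy as np
np.set_printoptions(precision=4,suppress=True)
for n in("scene","top"):
    im=viewer.get_image(n); cv2.imwrite(f"pics/{n}0.png",im)
    m=viewer.camera_model(n); print(n,np.array(m["mtx"]),np.array(m["pose"]))
print(status.get_obs(), r.hold_point_z)
E
```

```text
scene [[517.2852   0.     327.9787]
 [  0.     517.2852 243.3875]
 [  0.       0.       1.    ]] [[-0.4796  0.5647 -0.6717  1.0803]
 [ 0.8774  0.2974 -0.3764  0.3272]
 [-0.0128 -0.7698 -0.6381  0.6674]
 [ 0.      0.      0.      1.    ]]
top [[603.1482   0.     311.0402]
 [  0.     603.1482 247.1797]
 [  0.       0.       1.    ]] [[-0.0155 -0.9974  0.0704  0.4001]
 [-0.9997  0.0142 -0.0194 -0.0061]
 [ 0.0184 -0.0706 -0.9973  1.1407]
 [ 0.      0.      0.      1.    ]]
{'time': 0.1, 'qpos': array([-82.1102,  12.671 ,  87.5208,  -0.0001,  79.9097,  -7.2253]), 'dq': array([-0.0869, -0.0831, -0.036 ,  0.0947, -0.0343,  0.0514]), 'joint_efforts': array([  0.0015, -49.5946, -38.8517,   0.07  ,   0.0516,  -0.    ]), 'eef_pos': array([ 0.1629, -0.6028,  0.2215]), 'eef_rot': array([-179.8993,   -0.0127,   15.115 ]), 'ft_force': array([ 0.4184,  0.1345, -0.0105]), 'wrist_torque': array([-0.0201, -0.0091,  0.0402]), 'finger_gap': 0.08698773648829165} 0.0187
```

View pics/scene0.png

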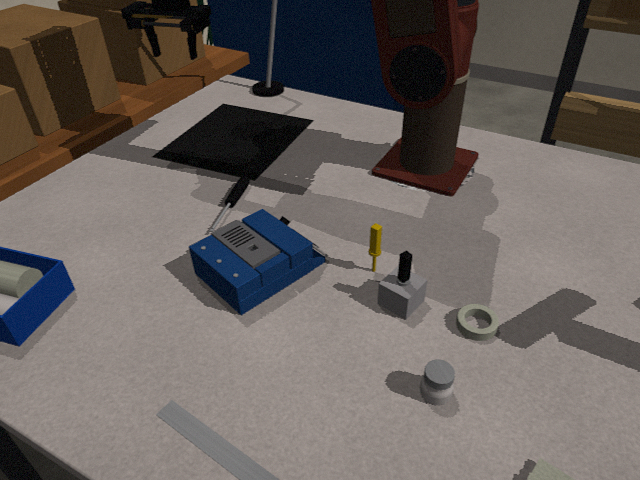

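View pics/top0.png

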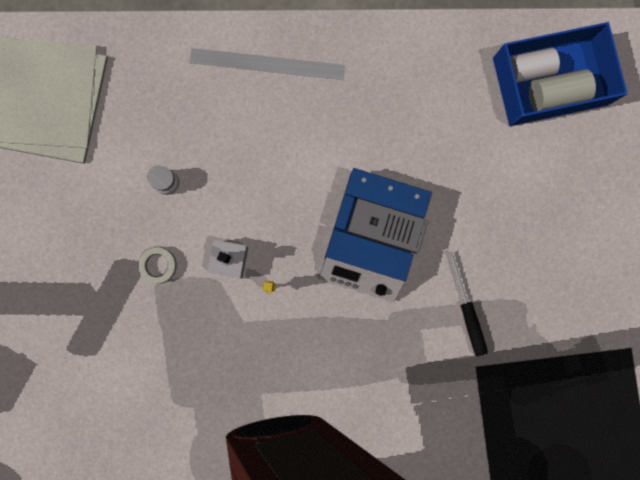

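The top view shows the console at about (380,235), with the recess near (375,221) and the ribs to its right. The stand with the black pin is at (225,258) and the yellow look-alike at (269,287). I'll enlarge these.

```bash
python3 - <<'E'
import cv2,numpy as np
t=cv2.imread("pics/top0.png"); s=cv2.imread("pics/scene0.png")
a=cv2.resize(t[160:310,310:470],None,fx=5,fy=5,interpolation=cv2.INTER_CUBIC)[:600,:800]
cv2.imwrite("pics/c1.png",cv2.resize(t[160:310,310:450],(560,600),interpolation=cv2.INTER_CUBIC))
cv2.imwrite("pics/c2.png",cv2.resize(t[225:305,190:290],(750,600),interpolation=cv2.INTER_CUBIC))
cv2.imwrite("pics/c3.png",cv2.resize(s[200:320,180:340],(800,600),interpolation=cv2.INTER_CUBIC))
cv2.imwrite("pics/c4.png",cv2.resize(s[215:325,350:490],(763,600),interpolation=cv2.INTER_CUBIC))
E
```

```text
(no output)
```

View pics/c1.png

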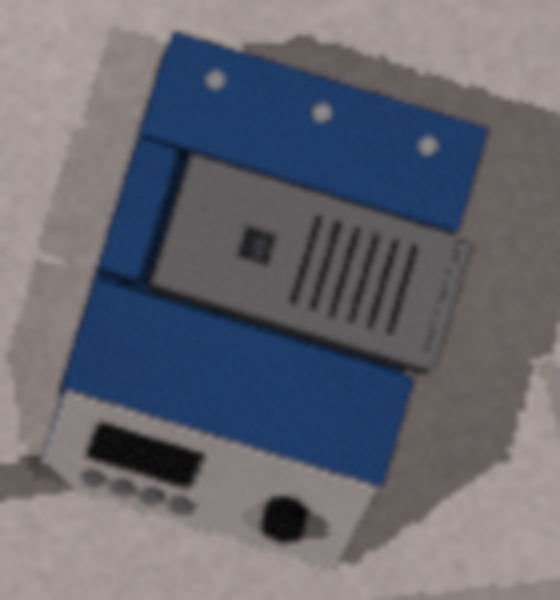

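View pics/c2.png

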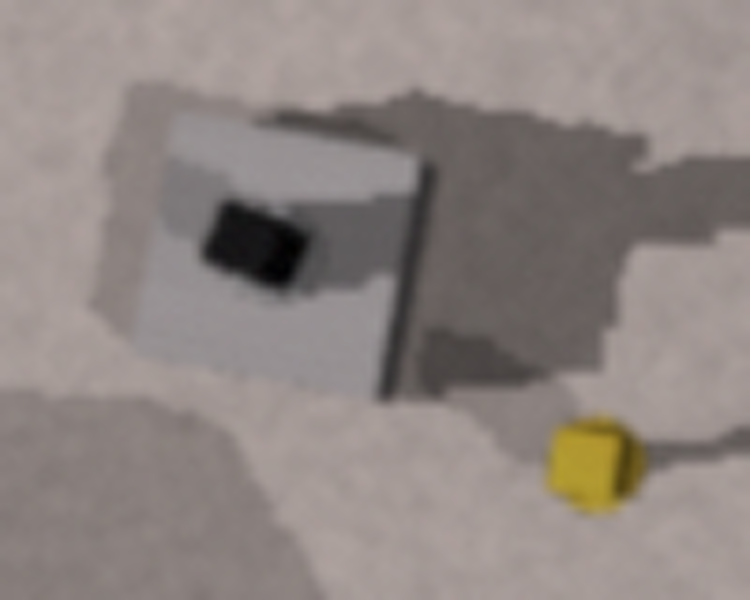

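View pics/c3.png

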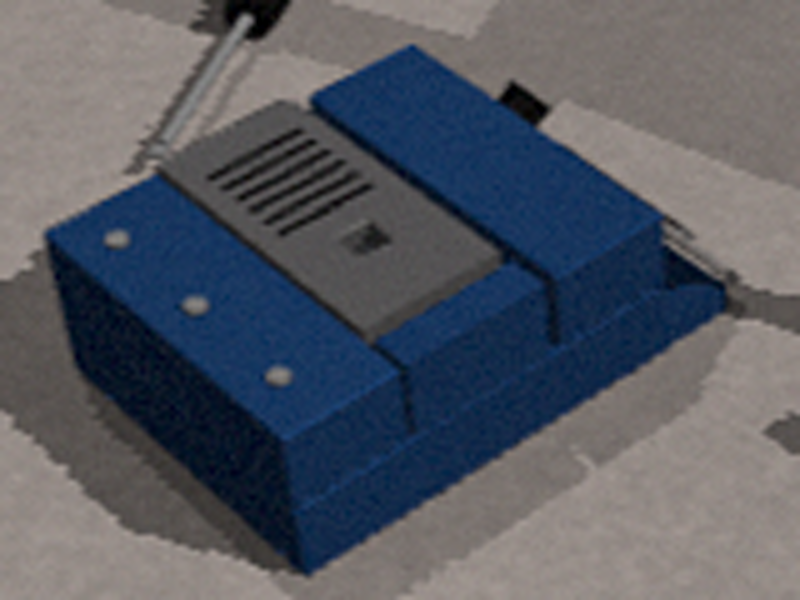

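View pics/c4.png

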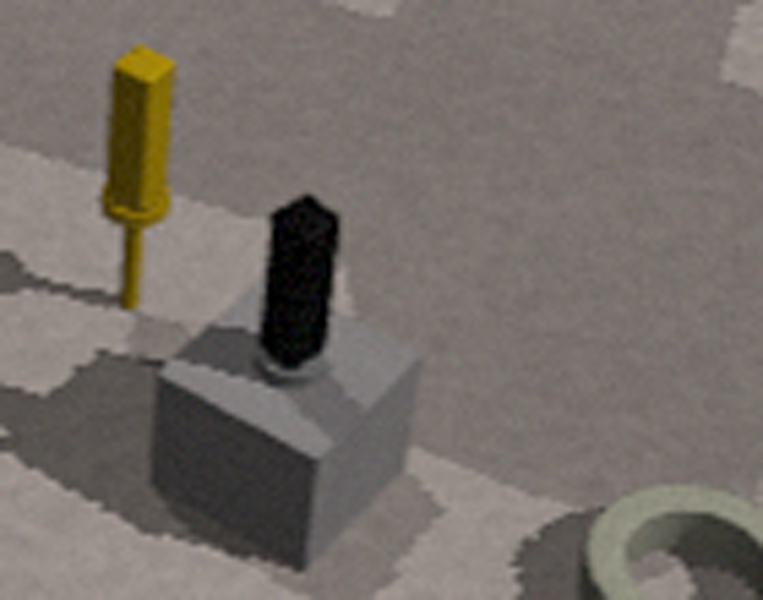

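```bash
cat > h.py <<'E'
import cv2,numpy as np
from bench import viewer
np.set_printoptions(precision=4,suppress=True)
def ray(n,p):
    m=viewer.camera_model(n);K=np.array(m["mtx"]);T=np.array(m["pose"])
    d=T[:3,:3]@np.linalg.solve(K,[p[0],p[1],1.]);return T[:3,3],d
def plane(n,p,z):
    o,d=ray(n,p);return o+d*(z-o[2])/d[2]
def tri(pt,ps):
    o1,d1=ray("top",pt);o2,d2=ray("scene",ps)
    s=np.linalg.lstsq(np.c_[d1,-d2],o2-o1,rcond=None)[0]
    a=o1+s[0]*d1;b=o2+s[1]*d2;return (a+b)/2,np.linalg.norm(a-b)
def un(c,s,off): return ((c[0]+.5)/s-.5+off[0],(c[1]+.5)/s-.5+off[1])
def proj(n,P):
    m=viewer.camera_model(n);K=np.array(m["mtx"]);T=np.array(m["pose"])
    q=K@(T[:3,:3].T@(np.array(P)-T[:3,3]));return q[:2]/q[2]
E
python3 - <<'E'
from h import *
t=cv2.imread("pics/top0.png"); s=cv2.imread("pics/scene0.png")
U1=lambda x,y:un((x,y),4,(310,160)); U2=lambda x,y:un((x,y),7.5,(190,225))
U3=lambda x,y:un((x,y),5,(180,200)); U4=lambda x,y:un((x,y),763/140,(350,215))
# stand corners
P=[plane("top",U2(*p),.05) for p in[(172,115),(430,160),(380,397),(132,357)]]
print("stand",np.array(P),np.mean(P,0),[np.linalg.norm(P[i]-P[i-1]) for i in range(4)])
Ps=[plane("scene",U4(*p),.05) for p in[(160,372),(318,460),(422,355)]]
print("stand scene",np.array(Ps),(Ps[0]+Ps[2])/2,np.linalg.norm(Ps[0]-Ps[1]),np.linalg.norm(Ps[1]-Ps[2]))
# handle mask top
g=cv2.cvtColor(t,cv2.COLOR_BGR2GRAY)[225:305,190:260]
m=(cv2.resize(g,None,fx=4,fy=4,interpolation=cv2.INTER_CUBIC)<70).astype(np.uint8)
c=max(cv2.findContours(m,0,1)[0],key=cv2.contourArea)
r=cv2.minAreaRect(c);b=[un(q,4,(190,225)) for q in cv2.boxPoints(r)]
print("handle rect",r[1],r[2],b); print(np.array([plane("top",q,.112) for q in b]))
# recess by mask both views
def rec(im,off,sz,th):
    g=cv2.cvtColor(im,cv2.COLOR_BGR2GRAY)[off[1]:off[1]+sz,off[0]:off[0]+sz]
    g=cv2.resize(g,None,fx=8,fy=8,interpolation=cv2.INTER_CUBIC);print(g.min(),np.median(g))
    c=max(cv2.findContours((g<th).astype(np.uint8),0,1)[0],key=cv2.contourArea)
    r=cv2.minAreaRect(c);print(r);return un(r[0],8,off)
a=rec(t,(367,214),15,75)
print("recess top",a,plane("top",a,.068))
q=U3(367,237);print("recess scene",plane("scene",q,.068),tri(a,q))
# cassette edges
for nm,L in(("box far edge",[(173,32),(488,128)]),("top/panel edge",[(63,390),(385,487)]),("cass far",[(188,150),(462,236)]),("cass near",[(152,287),(415,368)])):
    A,B=[plane("top",U1(*p),.068) for p in L];d=B-A;print(nm,A,B,np.linalg.norm(d),np.degrees(np.arctan2(d[1],d[0])))
for nm,L in(("scene +x edge",[(290,440),(47,233)]),("scene +y",[(290,440),(660,218)])):
    A,B=[plane("scene",U3(*p),.068) for p in L];d=B-A;print(nm,A,B,np.linalg.norm(d),np.degrees(np.arctan2(d[1],d[0])))
p=tri(U2(258,235),U4(308,207));print("handle top tri approx",p)
E
```

```text
stand [[0.4928 0.1508 0.05  ]
 [0.481  0.0888 0.05  ]
 [0.4241 0.1012 0.05  ]
 [0.4346 0.1606 0.05  ]] [0.4581 0.1253 0.05  ] [np.float64(0.05903649534671443), np.float64(0.0631409788971189), np.float64(0.05829726077538829), np.float64(0.06031930954994285)]
stand scene [[0.4826 0.0909 0.05  ]
 [0.4952 0.1489 0.05  ]
 [0.437  0.1606 0.05  ]] [0.4598 0.1257 0.05  ] 0.0593638048149281 0.059331579584626294
handle rect (53.90329360961914, 37.74862289428711) 22.380136489868164 [(np.float32(216.11539), np.float32(259.0769)), (np.float32(219.70857), np.float32(250.35059)), (np.float32(232.16937), np.float32(255.4815)), (np.float32(228.57619), np.float32(264.20782))]
[[0.4547 0.1359 0.112 ]
 [0.4695 0.1297 0.112 ]
 [0.4604 0.1086 0.112 ]
 [0.4456 0.1148 0.112 ]]
29 93.0
((57.357383728027344, 58.52516555786133), (69.42912292480469, 69.24776458740234), 16.557069778442383)
recess top (373.7321729660034, 220.87814569473267) [ 0.5214 -0.1401  0.068 ]
recess scene [ 0.5215 -0.1413  0.068 ] (array([ 0.5217, -0.1405,  0.0684]), np.float64(0.0010660162539119062))
box far edge [ 0.6184 -0.1046  0.068 ] [ 0.573  -0.2458  0.068 ] 0.14831137304269498 -107.8350881481028
top/panel edge [ 0.4576 -0.0522  0.068 ] [ 0.4123 -0.1949  0.068 ] 0.14974687058779232 -107.62270121944033
cass far [ 0.5647 -0.1102  0.068 ] [ 0.5242 -0.2326  0.068 ] 0.128889627744135 -108.30824661990053
cass near [ 0.5032 -0.0928  0.068 ] [ 0.4652 -0.2098  0.068 ] 0.12298571883735401 -107.9866157293284
scene +x edge [ 0.6194 -0.1035  0.068 ] [ 0.5739 -0.2456  0.068 ] 0.14912021738711553 -107.74399907334288
scene +y [ 0.6194 -0.1035  0.068 ] [ 0.4628 -0.053   0.068 ] 0.1645183587139942 162.08922936597256
handle top tri approx (array([0.4592, 0.1237, 0.1136]), np.float64(0.003048964668417378))
```

```bash
cat >> h.py <<'E'
from scipy.spatial.transform import Rotation as R
from bench import status
def plan(pos,yaw):
    o=status.get_obs();Rc=R.from_euler("xyz",o["eef_rot"],degrees=True)
    d=Rc.inv().apply(np.array(pos)-o["eef_pos"])
    rv=(Rc.inv()*R.from_euler("xyz",[180,0,yaw],degrees=True)).as_rotvec()
    print("t",o["time"],"pos",o["eef_pos"],o["eef_rot"],"gap",round(o["finger_gap"],4),"F",o["ft_force"],"M",o["wrist_torque"])
    print("shift share",d/.25,"|d| mm",1e3*np.linalg.norm(d),"turn share",rv/(2*np.pi))
E
python3 - <<'E'
from h import *
t=cv2.imread("pics/top0.png")
h=cv2.cvtColor(t,cv2.COLOR_BGR2HSV); m=cv2.inRange(h,(18,120,80),(35,255,255))
c=max(cv2.findContours(m,0,1)[0],key=cv2.contourArea);x,y,w,hh=cv2.boundingRect(c);print(x,y,w,hh)
for z in(.05,.112): print(plane("top",(x+w/2,y+hh/2),z))
plan([.459,.1255,.20],-22.7)
E
```

```text
263 281 13 12
[0.4062 0.0487 0.05  ]
[0.4058 0.0456 0.112 ]
t 0.1 pos [ 0.1629 -0.6028  0.2215] [-179.8993   -0.0127   15.115 ] gap 0.087 F [ 0.4184  0.1345 -0.0105] M [-0.0201 -0.0091  0.0402]
shift share [ 1.9031 -2.5034  0.0909] |d| mm 786.500359080438 turn share [-0.0003  0.0001  0.105 ]
```

```bash
python3 -m handwheel '[[0.1,-0.13,0.01,0,0,0.02,0.45],[0.22,-0.29,0.02,0,0,0.04,0.45],[0.34,-0.45,0.02,0,0,0.06,0.45],[0.46,-0.61,0.02,0,0,0.08,0.45],[0.6,-0.79,0.02,0,0,0.105,0.45]]'; python3 - <<'E'
from h import *
plan([.459,.1255,.20],-22.7)
E
```

```text
time: 0.6
eef_pos: [0.2533, -0.3789, 0.2169]
eef_rot: [-179.9, 0.0, -22.4]
ft_force: [0.7, -0.2, 0.2]
finger_gap: 0.0546
t 0.6 pos [ 0.2533 -0.3789  0.2169] [-179.9493    0.0313  -22.42  ] gap 0.0546 F [ 0.6804 -0.1902  0.155 ] M [ 0.0261 -0.0199 -0.0481]
shift share [-0.0091 -2.179   0.0695] |d| mm 545.0222510921061 turn share [-0.0001  0.0001  0.0008]
```

```bash
python3 -m handwheel '[[0,-0.2,0,0,0,0,0.45],[0,-0.4,0,0,0,0,0.45],[0,-0.6,0,0,0,0,0.45],[0,-0.8,0,0,0,0,0.45],[0,-1,0,0,0,0,0.45]]'; python3 -m handwheel '[[0,-0.2,0,0,0,0,0.45],[0,-0.4,0,0,0,0,0.45],[0,-0.6,0,0,0,0,0.45],[0,-0.8,0,0,0,0,0.45],[0,-0.9,0,0,0,0,0.45]]'; python3 - <<'E'
from h import *
plan([.459,.1255,.16],-22.7)
E
```

```text
time: 1.1
eef_pos: [0.3472, -0.1476, 0.2175]
eef_rot: [-180.0, -0.0, -22.1]
ft_force: [0.5, -0.4, 0.9]
finger_gap: 0.0394
time: 1.6
eef_pos: [0.432, 0.0625, 0.2174]
eef_rot: [-179.9, 0.0, -21.9]
ft_force: [-0.5, -0.6, -0.2]
finger_gap: 0.0393
t 1.6 pos [0.432  0.0625 0.2174] [-179.947     0.0155  -21.897 ] gap 0.0393 F [-0.5036 -0.6061 -0.1699] M [0.0413 0.0286 0.0083]
shift share [ 0.0061 -0.274   0.2299] |d| mm 89.42755264980465 turn share [-0.0001  0.      0.0022]
```

```bash
python3 -m handwheel '[[0,-0.15,0.1,0,0,0.002,0.45],[0,-0.23,0.2,0,0,0.002,0.45],[0,-0.23,0.2,0,0,0.002,0.45],[0,-0.23,0.2,0,0,0.002,0.45],[0,-0.23,0.2,0,0,0.002,0.45]]'; python3 - <<'E'
from h import *
plan([.459,.1255,.070],-22.7)
cv2.imwrite("pics/t1.png",cv2.resize(viewer.get_image("top")[200:320,150:310],(800,600)))
cv2.imwrite("pics/s1.png",cv2.resize(viewer.get_image("scene")[160:340,310:530],(733,600)))
E
```

```text
time: 2.1
eef_pos: [0.4537, 0.1116, 0.1686]
eef_rot: [-180.0, -0.1, -22.8]
ft_force: [0.0, 0.6, -0.7]
finger_gap: 0.0392
t 2.1 pos [0.4537 0.1116 0.1686] [-179.9851   -0.0724  -22.8291] gap 0.0392 F [ 0.0159  0.5821 -0.668 ] M [ 0.0441  0.0036 -0.0001]
shift share [-0.0027 -0.0595  0.3943] |d| mm 99.69788835864331 turn share [-0.     -0.0002 -0.0004]
```

View pics/s1.png

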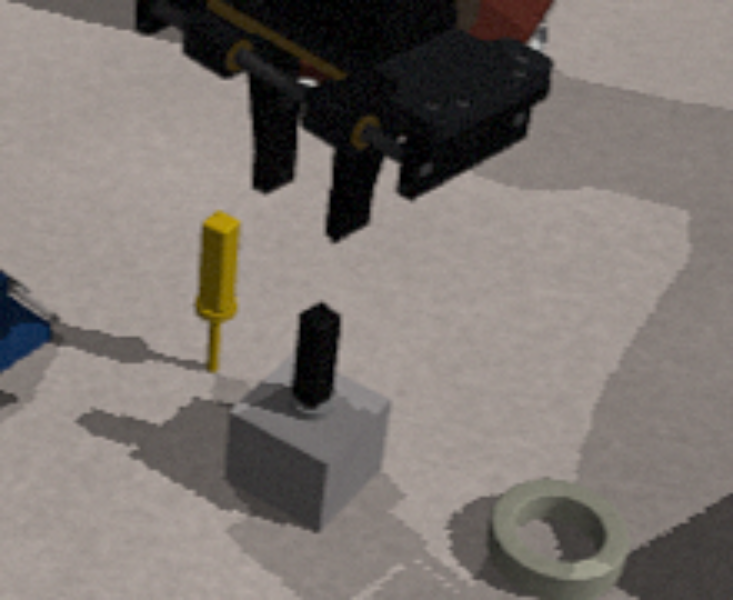

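View pics/t1.png

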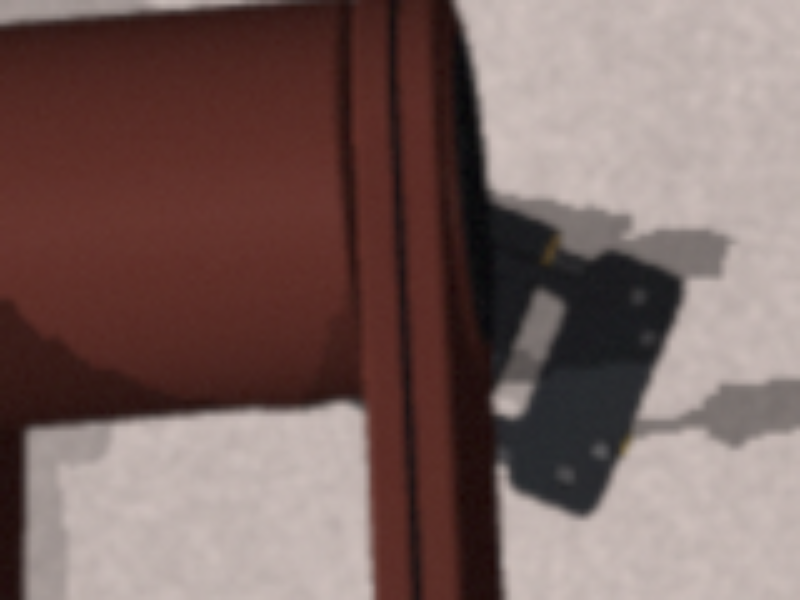

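The scene view shows the open fingers above and beside the black handle at (320,350), and the yellow one clear at (218,290). I'll align and go down.

```bash
python3 -m handwheel '[[-0.002,-0.06,0.04,0,0,0,0.45],[-0.002,-0.06,0.1,0,0,0,0.45],[-0.002,-0.06,0.16,0,0,0,0.45],[-0.002,-0.06,0.16,0,0,0,0.45],[-0.002,-0.06,0.16,0,0,0,0.45]]'; python3 - <<'E'
from h import *
plan([.459,.1255,.062],-22.7)
E
```

```text
time: 2.7
eef_pos: [0.459, 0.1257, 0.1284]
eef_rot: [-180.0, -0.0, -22.9]
ft_force: [-0.9, 0.4, 0.9]
finger_gap: 0.0389
t 2.7 pos [0.459  0.1257 0.1284] [-179.9822   -0.0382  -22.853 ] gap 0.0389 F [-0.888   0.3989  0.8728] M [0.0077 0.0159 0.0052]
shift share [0.0003 0.0009 0.2656] |d| mm 66.40014574253648 turn share [-0.     -0.0001 -0.0004]
```

```bash
python3 -m handwheel '[[0,0,0.08,0,0,0,0.45],[0,0,0.16,0,0,0,0.45],[0,0,0.22,0,0,0,0.45],[0,0,0.265,0,0,0,0.45],[0,0,0.265,0,0,0,0.45]]'; python3 - <<'E'
from h import *
plan([.459,.1255,.062],-22.7)
cv2.imwrite("pics/s2.png",cv2.resize(viewer.get_image("scene")[180:330,330:510],(720,600)))
E
```

```text
time: 3.2
eef_pos: [0.4581, 0.126, 0.0608]
eef_rot: [180.0, 0.1, -22.8]
ft_force: [-0.4, -0.1, -0.4]
finger_gap: 0.0393
t 3.2 pos [0.4581 0.126  0.0608] [179.9609   0.0696 -22.8204] gap 0.0393 F [-0.4254 -0.0646 -0.4248] M [ 0.0313  0.0061 -0.0349]
shift share [ 0.004   0.0004 -0.0048] |d| mm 1.5690501303208195 turn share [ 0.0001  0.0002 -0.0003]
```

View pics/s2.png

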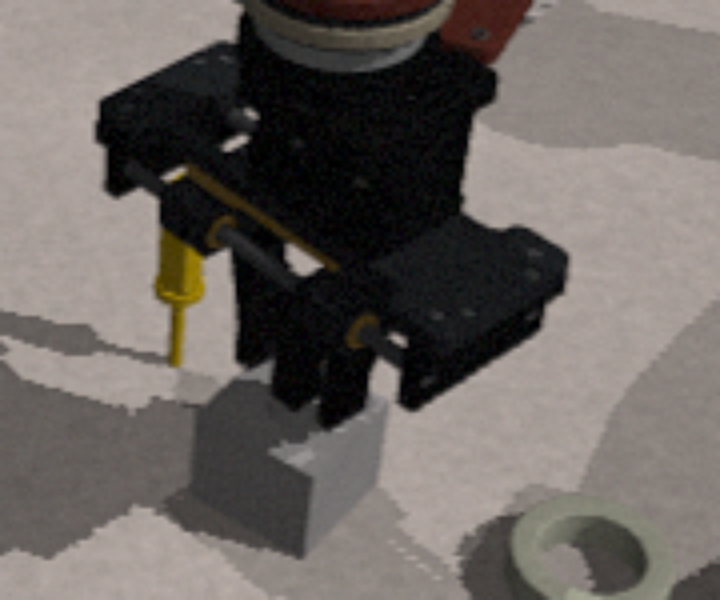

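The handle stands between the fingers and the yellow one is clear. I'll close the gripper.

```bash
python3 -m handwheel '[[0,0,0,0,0,0,0.3],[0,0,0,0,0,0,0.2],[0,0,0,0,0,0,0],[0,0,0,0,0,0,0],[0,0,0,0,0,0,0]]'; python3 -m handwheel '[[0,0,0,0,0,0,0],[0,0,0,0,0,0,0],[0,0,0,0,0,0,0],[0,0,0,0,0,0,0],[0,0,0,0,0,0,0]]';python3 - <<'E'
from h import *
plan([.459,.1255,.062],-22.7)
E
```

```text
time: 3.75
eef_pos: [0.459, 0.1263, 0.0618]
eef_rot: [-180.0, -0.0, -22.8]
ft_force: [0.2, -0.7, 4.5]
finger_gap: 0.0162
time: 4.25
eef_pos: [0.459, 0.1263, 0.0618]
eef_rot: [-180.0, -0.0, -22.8]
ft_force: [-0.6, -1.2, 5.3]
finger_gap: 0.0158
t 4.25 pos [0.459  0.1263 0.0618] [-179.9832   -0.0358  -22.7928] gap 0.0158 F [-0.5617 -1.2045  5.2926] M [-0.0187  0.2405  0.0095]
shift share [ 0.0012  0.003  -0.0008] |d| mm 0.8259101471190962 turn share [-0.     -0.0001 -0.0003]
```

```bash
python3 -m handwheel '[[0,0,-0.06,0,0,0,0],[0,0,-0.14,0,0,0,0],[0,0,-0.24,0,0,0,0],[0,0,-0.36,0,0,0,0],[0,0,-0.44,0,0,0,0]]'; python3 -m handwheel '[[0,0,0,0,0,0,0],[0,0,0,0,0,0,0],[0,0,0,0,0,0,0],[0,0,0,0,0,0,0],[0,0,0,0,0,0,0]]';python3 - <<'E'
from h import *
plan([.5215,-.1405,.17],-17.8)
cv2.imwrite("pics/s3.png",cv2.resize(viewer.get_image("scene")[130:330,310:530],(660,600)))
E
```

```text
time: 4.75
eef_pos: [0.4589, 0.1263, 0.1727]
eef_rot: [-180.0, -0.0, -22.8]
ft_force: [0.2, 0.2, -0.3]
finger_gap: 0.0159
time: 5.25
eef_pos: [0.4579, 0.1262, 0.1701]
eef_rot: [179.9, 0.1, -22.8]
ft_force: [-0.2, 0.2, -1.1]
finger_gap: 0.016
t 5.25 pos [0.4579 0.1262 0.1701] [179.9379   0.1115 -22.7953] gap 0.016 F [-0.2163  0.2163 -1.0739] M [ 0.0172  0.0252 -0.0157]
shift share [ 0.6479  0.8848 -0.0001] |d| mm 274.1671028147322 turn share [ 0.0002  0.0003 -0.0139]
```

View pics/s3.png

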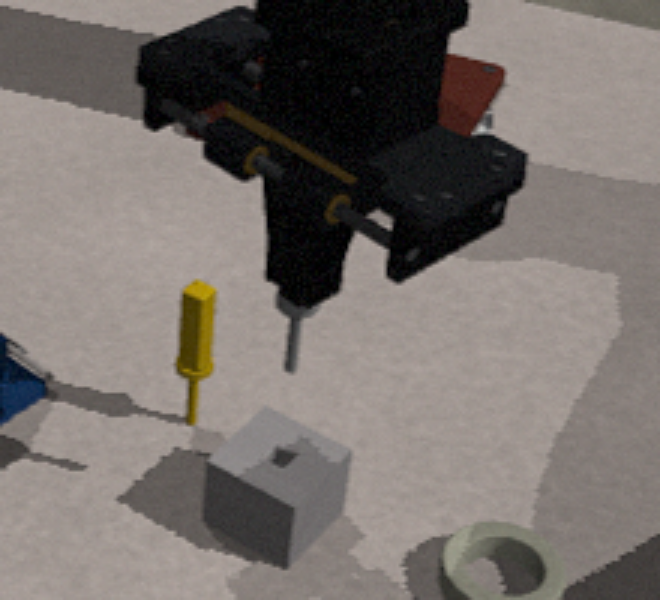

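The pin is lifted, with its tip at (291,370), and the empty stand hole is at (286,457). Next, over the box.

```bash
python3 -m handwheel '[[0.09,0.12,0,0,0,-0.003,0],[0.2,0.27,0,0,0,-0.006,0],[0.31,0.42,0,0,0,-0.009,0],[0.42,0.57,0,0,0,-0.012,0],[0.53,0.72,0,0,0,-0.014,0]]'; python3 -m handwheel '[[0,0,0,0,0,0,0],[0,0,0,0,0,0,0],[0,0,0,0,0,0,0],[0,0,0,0,0,0,0],[0,0,0,0,0,0,0]]';python3 - <<'E'
from h import *
plan([.5215,-.1405,.15],-17.8)
E
```

```text
time: 5.8
eef_pos: [0.5111, -0.0928, 0.1711]
eef_rot: [-180.0, 0.0, -17.7]
ft_force: [0.4, 0.6, -1.3]
finger_gap: 0.0158
time: 6.3
eef_pos: [0.5109, -0.0897, 0.1713]
eef_rot: [-180.0, 0.0, -17.6]
ft_force: [-0.2, 0.6, -1.0]
finger_gap: 0.0157
t 6.3 pos [ 0.5109 -0.0897  0.1713] [-179.9929    0.0056  -17.6471] gap 0.0157 F [-0.2015  0.6177 -0.9636] M [0.0698 0.0072 0.0357]
shift share [0.1019 0.1807 0.0852] |d| mm 56.07217007141758 turn share [-0.      0.      0.0004]
```

```bash
python3 -m handwheel '[[0.05,0.09,0.04,0,0,0,0],[0.102,0.181,0.1,0,0,0,0],[0.102,0.181,0.145,0,0,0,0],[0.102,0.181,0.145,0,0,0,0],[0.102,0.181,0.145,0,0,0,0]]'; python3 -m handwheel '[[0,0,0,0,0,0,0],[0,0,0,0,0,0,0],[0,0,0,0,0,0,0],[0,0,0,0,0,0,0],[0,0,0,0,0,0,0]]';python3 - <<'E'
from h import *
plan([.5215,-.1405,.125],-17.8)
cv2.imwrite("pics/s4.png",cv2.resize(viewer.get_image("scene")[160:310,180:340],(640,600),interpolation=cv2.INTER_CUBIC))
cv2.imwrite("pics/t4.png",cv2.resize(viewer.get_image("top")[150:300,310:460],(600,600)))
E
```

```text
time: 6.8
eef_pos: [0.5212, -0.1407, 0.1349]
eef_rot: [-180.0, 0.1, -17.7]
ft_force: [-0.4, 0.7, -0.4]
finger_gap: 0.0157
time: 7.3
eef_pos: [0.5216, -0.1418, 0.1353]
eef_rot: [180.0, -0.0, -17.7]
ft_force: [0.2, 0.7, -1.2]
finger_gap: 0.0157
t 7.3 pos [ 0.5216 -0.1418  0.1353] [179.9992  -0.0193 -17.7478] gap 0.0157 F [ 0.1721  0.7039 -1.2069] M [0.0297 0.0071 0.04  ]
shift share [-0.0021 -0.0048  0.0411] |d| mm 10.366579052476018 turn share [ 0.     -0.0001  0.0001]
```

View pics/s4.png

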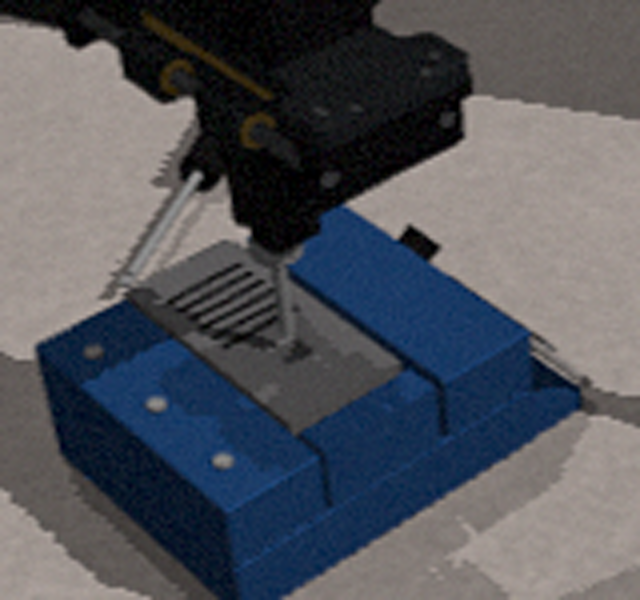

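View pics/t4.png

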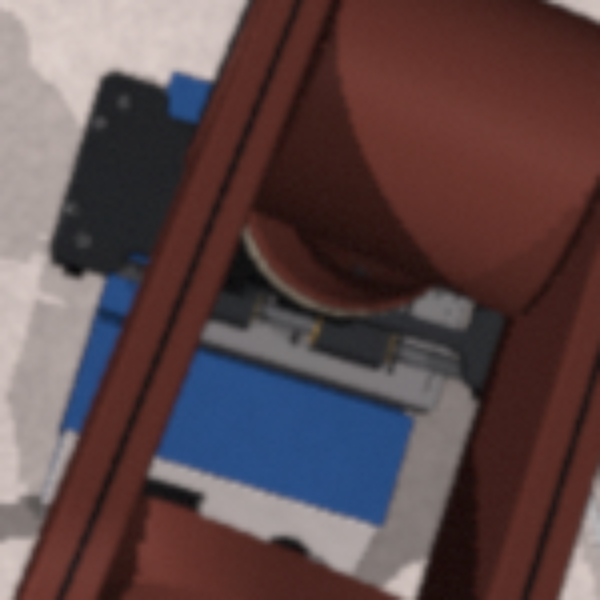

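```bash
python3 - <<'E'
from h import *
print(proj("scene",[.5216,-.1418,.0785]),proj("scene",[.5216,-.1407,.068]))
cv2.imwrite("pics/s5.png",cv2.resize(viewer.get_image("scene")[210:270,220:290],(700,600),interpolation=cv2.INTER_CUBIC))
E
```

```text
[252.1121 242.4543] [253.2317 247.1193]
```

View pics/s5.png

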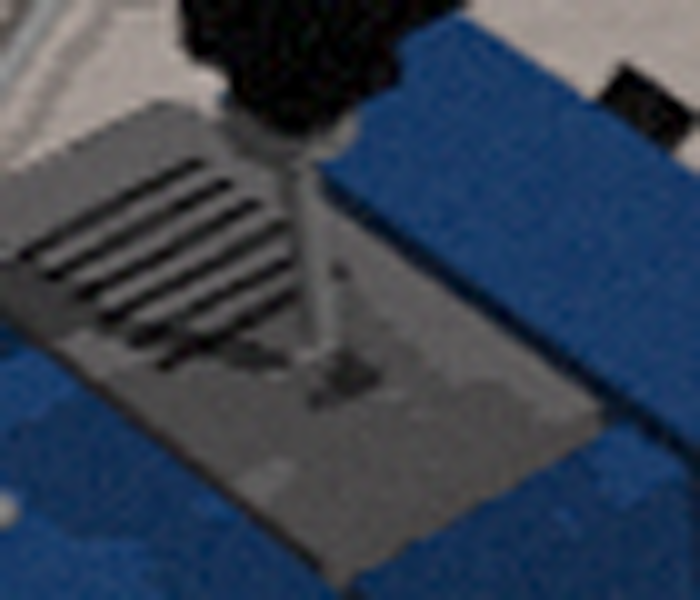

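```bash
python3 - <<'E'
from h import *
f=lambda P:(proj("scene",P)-[219.5,209.5])*10
for z in(.0785,.1235,.1295): print(z,f([.5216,-.1418,z]))
print("recess corners")
e=np.array([np.cos(np.radians(-17.8)),np.sin(np.radians(-17.8)),0]);n=np.array([-e[1],e[0],0])
for a,b in((1,1),(1,-1),(-1,-1),(-1,1)): print(f(np.array([.5216,-.1405,.068])+.007*(a*e+b*n)))
E
python3 - <<'E'
import cv2
im=cv2.imread("pics/s5.png");s=cv2.imread("pics/scene0.png")
o=cv2.resize(s[210:270,220:290],(700,600),interpolation=cv2.INTER_CUBIC)
a=im[100:440,200:480];b=o[100:440,200:480]
import numpy as np
c=np.hstack([a,b]);c=np.clip(c.astype(float)*1.6,0,255).astype('uint8')
cv2.imwrite("pics/s6.png",cv2.resize(c,None,fx=1.4,fy=1.4))
E
```

```text
0.0785 [326.121  329.5425]
0.1235 [298.5747 129.876 ]
0.1295 [294.7683 102.2858]
recess corners
[330.6793 412.122 ]
[283.6476 376.1621]
[345.6568 341.506 ]
[392.8429 376.8901]
```

View pics/s6.png

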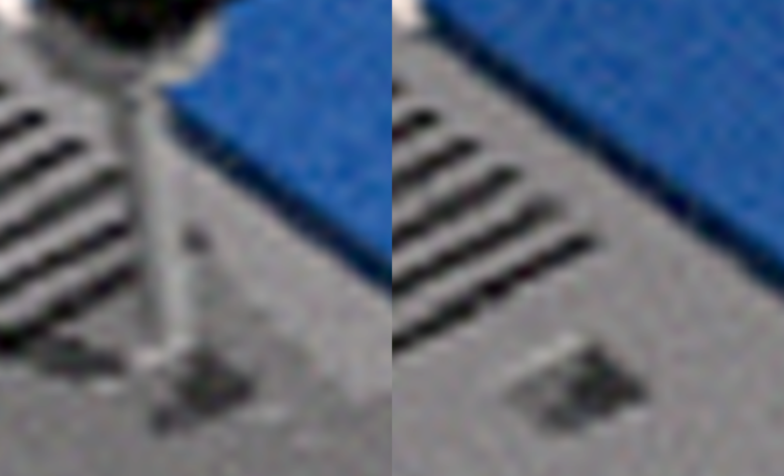

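The tip agrees with the calibration to about 1 px, and the recess is as predicted (centre about (333,378) in the crop). I'll correct xy by 1.3 mm and start descending.

```bash
python3 -m handwheel '[[-0.002,-0.005,0,0,0,0,0],[-0.002,-0.005,0.01,0,0,0,0],[-0.002,-0.005,0.02,0,0,0,0],[-0.002,-0.005,0.02,0,0,0,0],[-0.002,-0.005,0.02,0,0,0,0]]';python3 - <<'E'
from h import *
plan([.5215,-.1405,.125],-17.8)
E
```

```text
time: 7.95
eef_pos: [0.5213, -0.1405, 0.1298]
eef_rot: [-180.0, 0.0, -17.8]
ft_force: [-0.4, 0.1, -0.9]
finger_gap: 0.0159
t 7.95 pos [ 0.5213 -0.1405  0.1298] [-179.9973    0.0238  -17.758 ] gap 0.0159 F [-0.4198  0.1455 -0.8711] M [ 0.0146 -0.0612  0.0172]
shift share [ 0.0008 -0.0002  0.0194] |d| mm 4.843539067563427 turn share [-0.      0.0001  0.0001]
```

```bash
for i in 1; do python3 -m handwheel '[[0,0,0.004,0,0,0,0],[0,0,0.008,0,0,0,0],[0,0,0.012,0,0,0,0],[0,0,0.012,0,0,0,0],[0,0,0.012,0,0,0,0]]'; done; python3 -m handwheel '[[0,0,0.004,0,0,0,0],[0,0,0.008,0,0,0,0],[0,0,0.012,0,0,0,0],[0,0,0.012,0,0,0,0],[0,0,0.012,0,0,0,0]]'
```

```text
time: 8.45
eef_pos: [0.5214, -0.1405, 0.127]
eef_rot: [-180.0, 0.0, -17.8]
ft_force: [0.5, 0.7, -1.4]
finger_gap: 0.016
time: 8.95
eef_pos: [0.5214, -0.1405, 0.124]
eef_rot: [-180.0, 0.0, -17.8]
ft_force: [0.3, -0.3, -1.7]
finger_gap: 0.016
```

```bash
python3 - <<'E'
from h import *
plan([.5215,-.1405,.125],-17.8)
cv2.imwrite("pics/s7.png",cv2.resize(viewer.get_image("scene")[210:270,220:290],(700,600),interpolation=cv2.INTER_CUBIC))
E
```

```text
t 8.95 pos [ 0.5214 -0.1405  0.124 ] [-179.9983    0.0075  -17.7549] gap 0.016 F [ 0.3012 -0.2886 -1.7253] M [ 0.0267 -0.013  -0.0326]
shift share [ 0.0004 -0.0002 -0.004 ] |d| mm 1.0123528896946479 turn share [-0.      0.      0.0001]
```

View pics/s7.png

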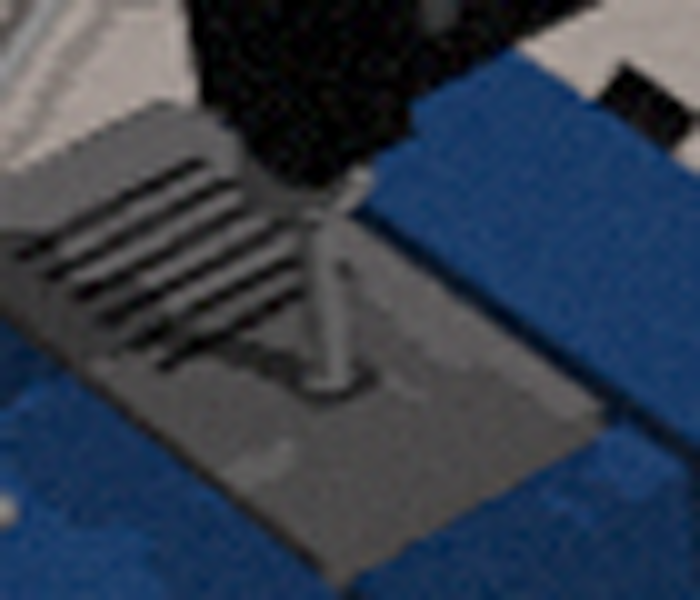

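The tip now sits in the recess mouth at (330,385), centred. I'll go on in 2 to 3 mm steps.

```bash
python3 -m handwheel '[[0,0,0.003,0,0,0,0],[0,0,0.006,0,0,0,0],[0,0,0.009,0,0,0,0],[0,0,0.010,0,0,0,0],[0,0,0.010,0,0,0,0]]'
```

```text
time: 9.5
eef_pos: [0.5214, -0.1405, 0.1215]
eef_rot: [-180.0, 0.0, -17.8]
ft_force: [-0.9, -0.5, -0.9]
finger_gap: 0.0157
```

```bash
python3 -m handwheel '[[0,0,0.003,0,0,0,0],[0,0,0.006,0,0,0,0],[0,0,0.009,0,0,0,0],[0,0,0.010,0,0,0,0],[0,0,0.010,0,0,0,0]]'
```

```text
time: 10.0
eef_pos: [0.5214, -0.1405, 0.119]
eef_rot: [-180.0, 0.0, -17.8]
ft_force: [0.1, 0.6, -0.4]
finger_gap: 0.0158
```

```bash
python3 -m handwheel '[[0,0,0.003,0,0,0,0],[0,0,0.006,0,0,0,0],[0,0,0.009,0,0,0,0],[0,0,0.010,0,0,0,0],[0,0,0.010,0,0,0,0]]'
```

```text
time: 10.5
eef_pos: [0.5215, -0.1406, 0.1168]
eef_rot: [180.0, -0.0, -17.8]
ft_force: [-1.2, -0.0, 1.5]
finger_gap: 0.016
```

```bash
python3 -m handwheel '[[0,0,0.003,0,0,0,0],[0,0,0.006,0,0,0,0],[0,0,0.009,0,0,0,0],[0,0,0.010,0,0,0,0],[0,0,0.010,0,0,0,0]]'
```

```text
time: 11.0
eef_pos: [0.5216, -0.1406, 0.1143]
eef_rot: [180.0, -0.0, -17.8]
ft_force: [-1.2, 0.6, 5.1]
finger_gap: 0.0158
```

```bash
python3 -m handwheel '[[0,0,0.002,0,0,0,0],[0,0,0.004,0,0,0,0],[0,0,0.006,0,0,0,0],[0,0,0.008,0,0,0,0],[0,0,0.008,0,0,0,0]]'
```

```text
time: 11.5
eef_pos: [0.5217, -0.1406, 0.1126]
eef_rot: [180.0, -0.0, -17.8]
ft_force: [-2.2, 1.6, 7.8]
finger_gap: 0.0158
```

```bash
python3 -m handwheel '[[0,0,0.001,0,0,0,0],[0,0,0.002,0,0,0,0],[0,0,0.003,0,0,0,0],[0,0,0.004,0,0,0,0],[0,0,0.004,0,0,0,0]]'
```

```text
time: 12.0
eef_pos: [0.5217, -0.1406, 0.1118]
eef_rot: [180.0, -0.0, -17.8]
ft_force: [-2.4, 2.1, 6.9]
finger_gap: 0.0159
```

```bash
python3 -m handwheel '[[0,0,0.001,0,0,0,0],[0,0,0.002,0,0,0,0],[0,0,0.003,0,0,0,0],[0,0,0.004,0,0,0,0],[0,0,0.004,0,0,0,0]]'
```

```text
time: 12.5
eef_pos: [0.5217, -0.1406, 0.1108]
eef_rot: [180.0, -0.0, -17.8]
ft_force: [-2.4, 0.8, 8.4]
finger_gap: 0.0158
```

```bash
python3 -m handwheel '[[0,0,0,0,0,0,0],[0,0,0.001,0,0,0,0],[0,0,0.001,0,0,0,0],[0,0,0.002,0,0,0,0],[0,0,0.002,0,0,0,0]]'
```

```text
time: 13.0
eef_pos: [0.5218, -0.1406, 0.1105]
eef_rot: [180.0, -0.0, -17.8]
ft_force: [-2.3, 2.0, 9.0]
finger_gap: 0.0163
```

Net about 10 N at roughly 6 mm of press, so the catch should be free. I'll push along tool +y, gently first.

```bash
python3 -m handwheel '[[0,0.003,0,0,0,0,0],[0,0.006,0,0,0,0,0],[0,0.01,0,0,0,0,0],[0,0.013,0,0,0,0,0],[0,0.016,0,0,0,0,0]]'
```

```text
time: 13.5
eef_pos: [0.5208, -0.1437, 0.1105]
eef_rot: [-179.9, -0.0, -17.8]
ft_force: [-2.3, 3.7, 9.2]
finger_gap: 0.0158
```

```bash
python3 -m handwheel '[[0,0.002,0,0,0,0,0],[0,0.004,0,0,0,0,0],[0,0.006,0,0,0,0,0],[0,0.008,0,0,0,0,0],[0,0.008,0,0,0,0,0]]'; python3 - <<'E'
from h import *
o=status.get_obs();d=np.array([-.3057,-.9521]);e=np.array([.9521,-.3057])
p=(o["eef_pos"][:2]-[.5215,-.1405]);print("adv mm",1e3*p@d,"side",1e3*p@e,"F push",-o["ft_force"][:2]@d,"Fside",o["ft_force"][:2]@e,"Fz",o["ft_force"][2],o["wrist_torque"])
cv2.imwrite("pics/s8.png",cv2.resize(viewer.get_image("scene")[190:290,180:300],(720,600),interpolation=cv2.INTER_CUBIC))
E
```

```text
time: 14.0
eef_pos: [0.5201, -0.1456, 0.1104]
eef_rot: [-179.9, -0.0, -17.8]
ft_force: [-2.5, 3.8, 8.7]
finger_gap: 0.016
adv mm 5.289614497576978 side 0.2679548850774521 F push 2.870510846748499 Fside -3.494839635733975 Fz 8.727079699676684 [0.8776 0.4324 0.0415]
```

View pics/s8.png

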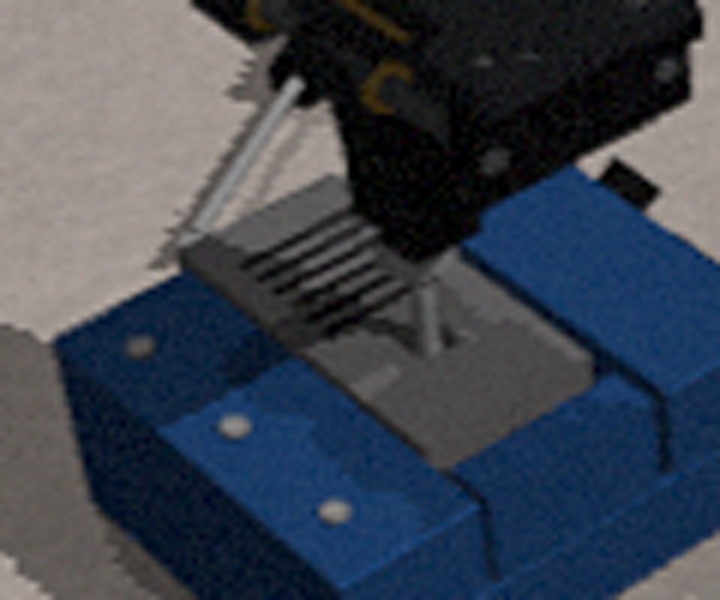

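```bash
python3 -m handwheel '[[0,0.004,0,0,0,0,0],[0,0.008,0,0,0,0,0],[0,0.012,0,0,0,0,0],[0,0.016,0,0,0,0,0],[0,0.016,0,0,0,0,0]]'
```

```text
time: 14.55
eef_pos: [0.5189, -0.1495, 0.1105]
eef_rot: [-179.9, -0.0, -17.8]
ft_force: [-2.5, 3.8, 8.9]
finger_gap: 0.0157
```

```bash
cat >> h.py <<'E'
def chk():
    o=status.get_obs();d=np.array([-.3057,-.9521]);e=np.array([.9521,-.3057])
    p=(o["eef_pos"][:2]-[.5215,-.1405]);f=o["ft_force"]
    print("adv mm",round(1e3*p@d,2),"side",round(1e3*p@e,2),"z",o["eef_pos"][2],"Fpush",round(-f[:2]@d,2),"Fside",round(f[:2]@e,2),"Fz",f[2],o["wrist_torque"])
E
python3 -c "
from h import *
chk()
cv2.imwrite('pics/s9.png',cv2.resize(viewer.get_image('scene')[190:290,180:300],(720,600),interpolation=cv2.INTER_CUBIC))"
```

```text
adv mm 9.37 side 0.27 z 0.11045815833098618 Fpush 2.81 Fside -3.52 Fz 8.877815864930694 [0.8808 0.4779 0.0171]
```

View pics/s9.png

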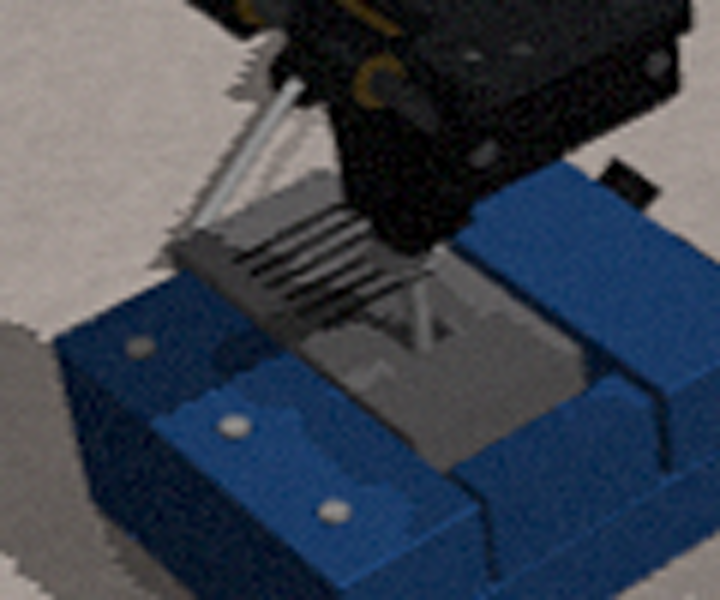

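The cassette follows at a steady 2.8 N. I'll continue.

```bash
python3 -m handwheel '[[0,0.006,0,0,0,0,0],[0,0.012,0,0,0,0,0],[0,0.018,0,0,0,0,0],[0,0.024,0,0,0,0,0],[0,0.03,0,0,0,0,0]]'; python3 -c "
from h import *
chk()"
```

```text
time: 15.1
eef_pos: [0.5166, -0.1565, 0.1104]
eef_rot: [-179.9, -0.0, -17.8]
ft_force: [-2.3, 3.2, 8.9]
finger_gap: 0.0157
adv mm 16.74 side 0.23 z 0.11040319140390986 Fpush 2.33 Fside -3.21 Fz 8.919550865172633 [0.9703 0.4282 0.0024]
```

```bash
python3 -m handwheel '[[0,0.006,0,0,0,0,0],[0,0.013,0,0,0,0,0],[0,0.02,0,0,0,0,0],[0,0.027,0,0,0,0,0],[0,0.034,0,0,0,0,0]]'; python3 -c "
from h import *
chk()"
```

```text
time: 15.6
eef_pos: [0.5139, -0.1646, 0.1104]
eef_rot: [-179.9, -0.0, -17.8]
ft_force: [-1.9, 5.0, 8.8]
finger_gap: 0.016
adv mm 25.28 side 0.18 z 0.11036809854051906 Fpush 4.15 Fside -3.36 Fz 8.842435925113536 [0.9992 0.4329 0.0094]
```

```bash
python3 -m handwheel '[[0,0.006,0,0,0,0,0],[0,0.013,0,0,0,0,0],[0,0.02,0,0,0,0,0],[0,0.027,0,0,0,0,0],[0,0.034,0,0,0,0,0]]'; python3 -c "
from h import *
chk()"
```

```text
time: 16.1
eef_pos: [0.5113, -0.1727, 0.1104]
eef_rot: [-179.9, -0.0, -17.8]
ft_force: [-1.9, 4.2, 9.3]
finger_gap: 0.0159
adv mm 33.77 side 0.18 z 0.11037095168840688 Fpush 3.41 Fside -3.14 Fz 9.259863532212517 [0.9497 0.4337 0.0372]
```

```bash
python3 -m handwheel '[[0,0.005,0,0,0,0,0],[0,0.01,0,0,0,0,0],[0,0.015,0,0,0,0,0],[0,0.02,0,0,0,0,0],[0,0.02,0,0,0,0,0]]'; python3 -c "
from h import *
chk()
cv2.imwrite('pics/s10.png',cv2.resize(viewer.get_image('scene')[190:290,170:290],(720,600),interpolation=cv2.INTER_CUBIC))"
```

```text
time: 16.6
eef_pos: [0.5098, -0.1776, 0.1104]
eef_rot: [-179.9, -0.0, -17.8]
ft_force: [-1.8, 3.8, 8.3]
finger_gap: 0.0156
adv mm 38.94 side 0.19 z 0.11036469162979641 Fpush 3.02 Fside -2.87 Fz 8.337108665520516 [ 0.8466  0.5254 -0.0094]
```

View pics/s10.png

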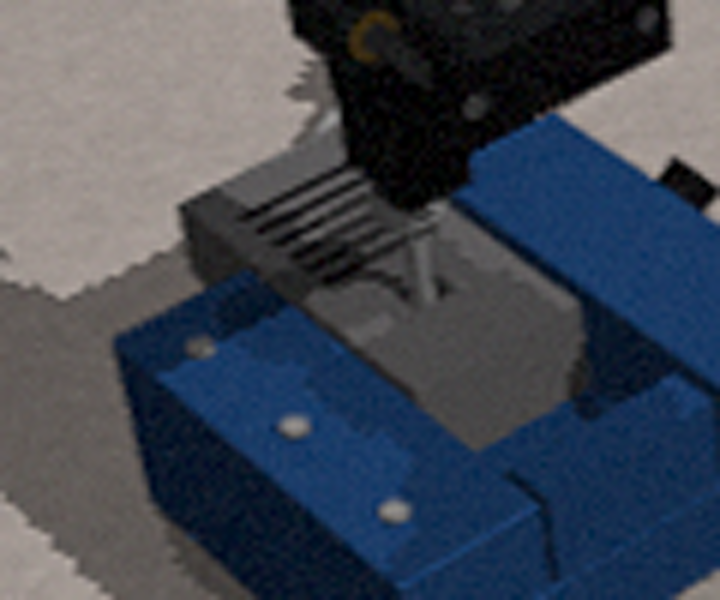

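The cassette is well out. On to about 46 mm, then slowly to the stop.

```bash
python3 -m handwheel '[[0,0.006,0,0,0,0,0],[0,0.012,0,0,0,0,0],[0,0.018,0,0,0,0,0],[0,0.024,0,0,0,0,0],[0,0.028,0,0,0,0,0]]'; python3 -c "
from h import *
chk()"
```

```text
time: 17.15
eef_pos: [0.5076, -0.1842, 0.1104]
eef_rot: [-179.9, -0.0, -17.8]
ft_force: [-2.1, 3.6, 9.0]
finger_gap: 0.0158
adv mm 45.83 side 0.16 z 0.11036632943100716 Fpush 2.77 Fside -3.13 Fz 9.009135535413986 [0.9971 0.4982 0.0025]
```

```bash
python3 -m handwheel '[[0,0.002,0,0,0,0,0],[0,0.004,0,0,0,0,0],[0,0.006,0,0,0,0,0],[0,0.008,0,0,0,0,0],[0,0.008,0,0,0,0,0]]'; python3 -c "
from h import *
chk()"
```

```text
time: 17.65
eef_pos: [0.507, -0.1861, 0.1103]
eef_rot: [-179.9, -0.0, -17.8]
ft_force: [-2.0, 3.6, 9.9]
finger_gap: 0.0159
adv mm 47.86 side 0.11 z 0.11031360774899318 Fpush 2.78 Fside -3.01 Fz 9.873662286112381 [ 0.9478  0.4793 -0.0426]
```

```bash
python3 -m handwheel '[[0,0.001,0,0,0,0,0],[0,0.002,0,0,0,0,0],[0,0.003,0,0,0,0,0],[0,0.004,0,0,0,0,0],[0,0.004,0,0,0,0,0]]'; python3 -c "
from h import *
chk()"
```

```text
time: 18.15
eef_pos: [0.5068, -0.1868, 0.1103]
eef_rot: [-179.9, -0.0, -17.8]
ft_force: [-1.7, 4.1, 9.3]
finger_gap: 0.016
adv mm 48.6 side 0.12 z 0.11031806744469926 Fpush 3.4 Fside -2.85 Fz 9.302794292582785 [ 1.092   0.4081 -0.0387]
```

```bash
python3 -m handwheel '[[0,0.001,0,0,0,0,0],[0,0.002,0,0,0,0,0],[0,0.003,0,0,0,0,0],[0,0.004,0,0,0,0,0],[0,0.004,0,0,0,0,0]]'; python3 -c "
from h import *
chk()"
```

```text
time: 18.65
eef_pos: [0.5067, -0.1876, 0.1104]
eef_rot: [-179.9, -0.0, -17.8]
ft_force: [-1.1, 4.5, 8.6]
finger_gap: 0.0158
adv mm 49.39 side 0.33 z 0.11038814152618649 Fpush 3.91 Fside -2.45 Fz 8.579898881849633 [1.2254 0.2514 0.0359]
```

```bash
python3 -m handwheel '[[0,0.001,0,0,0,0,0],[0,0.002,0,0,0,0,0],[0,0.003,0,0,0,0,0],[0,0.003,0,0,0,0,0],[0,0.003,0,0,0,0,0]]'; python3 -c "
from h import *
chk()"
```

```text
time: 19.15
eef_pos: [0.5067, -0.1883, 0.1105]
eef_rot: [-179.9, -0.1, -17.8]
ft_force: [-0.9, 5.4, 9.2]
finger_gap: 0.0159
adv mm 50.07 side 0.51 z 0.11047035401334183 Fpush 4.82 Fside -2.49 Fz 9.164525519608077 [1.2645 0.1332 0.0395]
```

```bash
python3 -c "
from h import *
im=viewer.get_image('scene');cv2.imwrite('pics/s11raw.png',im)
cv2.imwrite('pics/s11.png',cv2.resize(im[190:290,170:290],(720,600),interpolation=cv2.INTER_CUBIC))
t=viewer.get_image('top');cv2.imwrite('pics/t11.png',cv2.resize(t[160:310,310:470],(640,600),interpolation=cv2.INTER_CUBIC))"
```

```text
(no output)
```

View pics/s11.png

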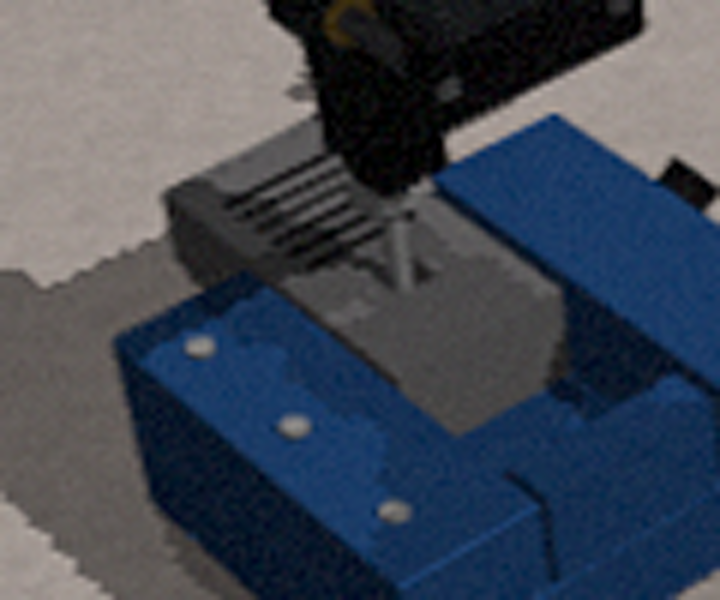

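View pics/t11.png

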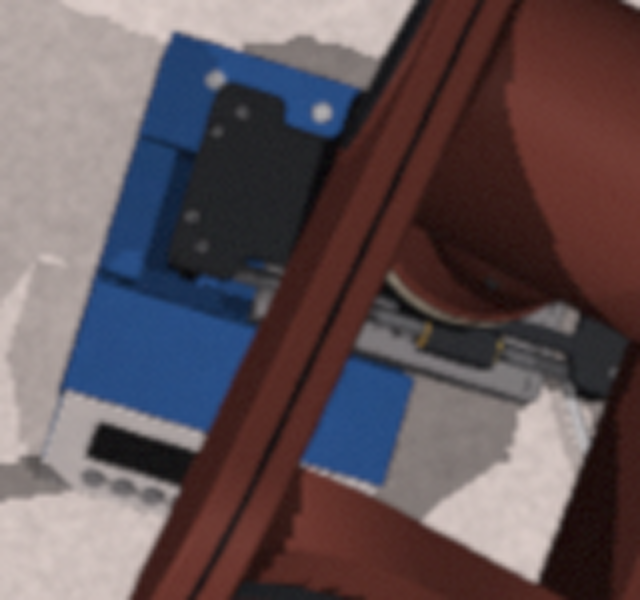

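```bash
python3 -c "
from h import *
A=plane('scene',un((502,258),5,(180,200)),.068);B=plane('scene',un((565,288),6,(170,190)),.068);print(B-A,np.linalg.norm(B-A))
A=plane('scene',un((372,338),5,(180,200)),.068);B=plane('scene',un((460,437),6,(170,190)),.068);print('hidden?',B-A,np.linalg.norm(B-A))
for z in (.051,.068):
  A=plane('top',un((428,373),4,(310,160)),z);B=plane('top',un((533,402),4,(310,160)),z);print(B-A,np.linalg.norm(B-A))
a=cv2.imread('pics/c1.png')[330:420,350:560];b=cv2.imread('pics/t11.png')[330:420,430:640]
cv2.imwrite('pics/cmp.png',cv2.resize(np.vstack([a,b]),None,fx=3,fy=3))"
```

```text
[-0.0186 -0.0476  0.    ] 0.051090491223474976
hidden? [-0.0039 -0.0191  0.    ] 0.019524975192485704
[-0.0139 -0.0475  0.    ] 0.049447678264181755
[-0.0137 -0.0467  0.    ] 0.04867626960534393
```

View pics/cmp.png

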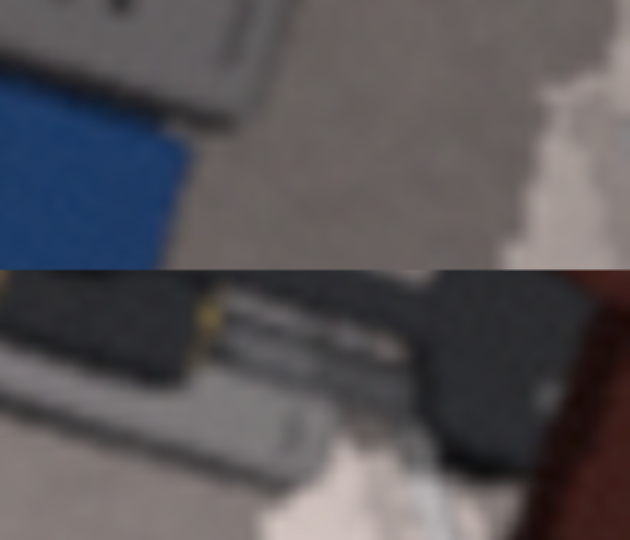

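```bash
python3 -m handwheel '[[0,0.001,0,0,0,0,0],[0,0.002,0,0,0,0,0],[0,0.003,0,0,0,0,0],[0,0.004,0,0,0,0,0],[0,0.004,0,0,0,0,0]]'; python3 -c "
from h import *
chk()"
```

```text
time: 19.75
eef_pos: [0.5065, -0.1891, 0.1105]
eef_rot: [-179.8, -0.1, -17.8]
ft_force: [0.4, 5.9, 9.9]
finger_gap: 0.0157
adv mm 50.85 side 0.62 z 0.11051081992146877 Fpush 5.76 Fside -1.44 Fz 9.929186071742084 [ 1.4292 -0.023   0.012 ]
```

```bash
python3 -m handwheel '[[0,0.001,0,0,0,0,0],[0,0.002,0,0,0,0,0],[0,0.003,0,0,0,0,0],[0,0.004,0,0,0,0,0],[0,0.004,0,0,0,0,0]]'; python3 -c "
from h import *
chk()"
```

```text
time: 20.25
eef_pos: [0.5064, -0.1903, 0.1106]
eef_rot: [-179.9, -0.1, -17.8]
ft_force: [0.7, 4.8, 9.0]
finger_gap: 0.0155
adv mm 52.0 side 0.87 z 0.11064624559706318 Fpush 4.77 Fside -0.8 Fz 8.95819125964118 [ 1.2767 -0.0646  0.0184]
```

```bash
python3 -c "
from h import *
im=viewer.get_image('scene');cv2.imwrite('pics/s12raw.png',im)
f=lambda n:cv2.resize(cv2.imread(n)[215:270,190:280],None,fx=8,fy=8,interpolation=cv2.INTER_CUBIC)
c=f('pics/s12raw.png');cv2.imwrite('pics/s12.png',np.clip(c*1.5,0,255).astype('uint8'))
d=np.abs(cv2.imread('pics/s12raw.png').astype(float)-cv2.imread('pics/s11raw.png')).sum(2);cv2.imwrite('pics/d12.png',cv2.resize(np.clip(d[190:290,170:290]*2,0,255).astype('uint8'),(720,600)))"
```

```text
(no output)
```

View pics/s12.png

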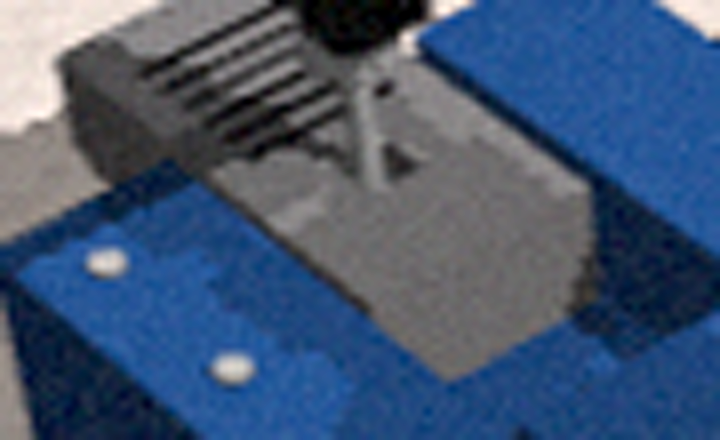

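View pics/d12.png

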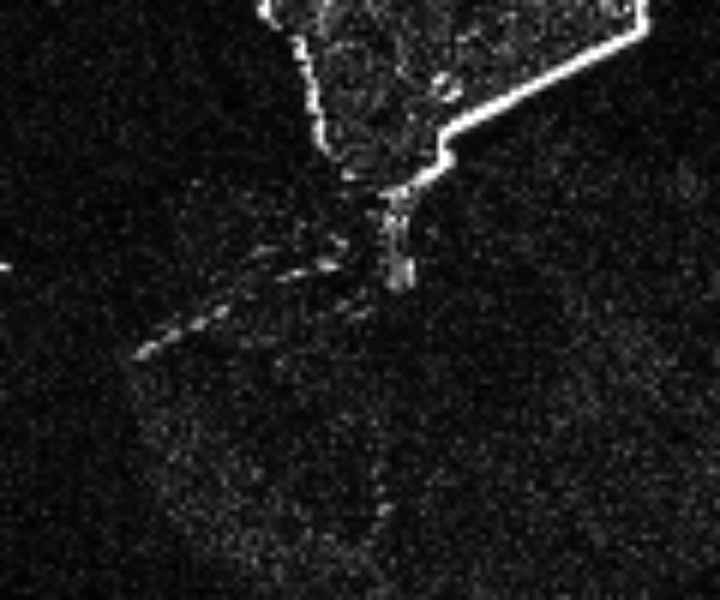

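```bash
python3 -m handwheel '[[0,0.001,0,0,0,0,0],[0,0.002,0,0,0,0,0],[0,0.003,0,0,0,0,0],[0,0.004,0,0,0,0,0],[0,0.004,0,0,0,0,0]]'; python3 -c "
from h import *
chk()
A=plane('scene',un((386,379),10,(220,210)),.068);B=plane('scene',un((420,163),8,(190,215)),.068);print(B-A,np.linalg.norm(B-A))
A=plane('scene',un((502,258),5,(180,200)),.068);B=plane('scene',un((592,192),8,(190,215)),.068);print(B-A,np.linalg.norm(B-A))
"
```

```text
time: 20.8
eef_pos: [0.5063, -0.1909, 0.1106]
eef_rot: [-179.8, -0.1, -17.8]
ft_force: [0.7, 7.0, 8.9]
finger_gap: 0.0158
adv mm 52.59 side 0.93 z 0.11064358813673046 Fpush 6.92 Fside -1.45 Fz 8.898952660900127 [ 1.5599 -0.2043  0.0291]
[-0.0159 -0.0472  0.    ] 0.049792020163011985
[-0.0161 -0.0463  0.    ] 0.04897886220874919
```

Three estimates put the travel at about 48.7 to 50 mm. The cassette did not move between the last two pictures, while the push rose to 6.9 N, so it is at the stop. I'll lift straight up with the side load kept so that it locks there.

```bash
python3 -m handwheel '[[0,0,-0.006,0,0,0,0],[0,0,-0.012,0,0,0,0],[0,0,-0.02,0,0,0,0],[0,0,-0.028,0,0,0,0],[0,0,-0.034,0,0,0,0]]'; python3 -c "
from h import *
chk()"
```

```text
time: 21.3
eef_pos: [0.5054, -0.1907, 0.1174]
eef_rot: [-179.8, -0.0, -17.8]
ft_force: [2.1, 4.1, -3.8]
finger_gap: 0.0162
adv mm 52.7 side -0.04 z 0.11736959370289712 Fpush 4.53 Fside 0.79 Fz -3.834926405257643 [ 0.9962 -0.585   0.0014]
```

```bash
python3 -m handwheel '[[0,-0.004,0,0,0,0,0],[0,-0.008,-0.003,0,0,0,0],[0,-0.01,-0.01,0,0,0,0],[0,-0.01,-0.02,0,0,0,0],[0,-0.01,-0.02,0,0,0,0]]'; python3 -c "
from h import *
chk()"
```

```text
time: 21.8
eef_pos: [0.5059, -0.1902, 0.1236]
eef_rot: [180.0, -0.0, -17.8]
ft_force: [0.1, -0.1, -0.9]
finger_gap: 0.0156
adv mm 52.15 side 0.31 z 0.12358967114856328 Fpush -0.04 Fside 0.09 Fz -0.8950625432755054 [ 0.0756  0.0102 -0.0117]
```

```bash
python3 -m handwheel '[[0,0,-0.04,0,0,0,0],[0,0,-0.1,0,0,0,0],[0,0,-0.17,0,0,0,0],[0,0,-0.19,0,0,0,0],[0,0,-0.19,0,0,0,0]]'; python3 -c "
from h import *
plan([.459,.1263,.17],-22.8)
im=viewer.get_image('scene');cv2.imwrite('pics/s13raw.png',im)
cv2.imwrite('pics/s13.png',cv2.resize(im[150:290,170:330],(686,600),interpolation=cv2.INTER_CUBIC))"
```

```text
time: 22.3
eef_pos: [0.5067, -0.1904, 0.1726]
eef_rot: [180.0, -0.2, -17.8]
ft_force: [0.5, -0.7, -1.5]
finger_gap: 0.0159
t 22.3 pos [ 0.5067 -0.1904  0.1726] [179.9579  -0.2035 -17.7576] gap 0.0159 F [ 0.498  -0.6877 -1.4675] M [ 0.037   0.0147 -0.0452]
shift share [-0.5682 -1.1484  0.0075] |d| mm 320.3315909632353 turn share [ 0.0001 -0.0006  0.014 ]
```

View pics/s13.png

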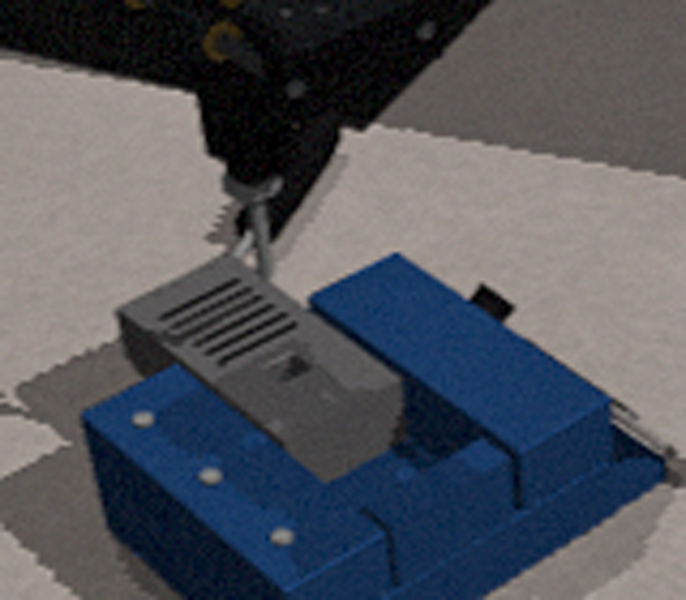

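The cassette is out, with its recess at (293,367), and the pin is upright in the grip. Back to the stand.

```bash
python3 -m handwheel '[[-0.08,-0.16,0,0,0,0.003,0],[-0.16,-0.33,0,0,0,0.006,0],[-0.24,-0.49,0,0,0,0.009,0],[-0.33,-0.66,0,0,0,0.012,0],[-0.41,-0.82,0,0,0,0.014,0]]'; python3 -m handwheel '[[0,0,0,0,0,0,0],[0,0,0,0,0,0,0],[0,0,0,0,0,0,0],[0,0,0,0,0,0,0],[0,0,0,0,0,0,0]]';python3 - <<'E'
from h import *
plan([.459,.1263,.17],-22.8)
E
```

```text
time: 22.85
eef_pos: [0.4692, 0.0385, 0.1697]
eef_rot: [180.0, 0.1, -22.9]
ft_force: [0.9, 0.5, -0.0]
finger_gap: 0.0159
time: 23.35
eef_pos: [0.4707, 0.0355, 0.1704]
eef_rot: [180.0, 0.0, -22.9]
ft_force: [0.2, 0.1, -0.0]
finger_gap: 0.0155
t 23.35 pos [0.4707 0.0355 0.1704] [179.9876   0.0154 -22.9148] gap 0.0155 F [ 0.2379  0.0619 -0.0437] M [ 0.0688  0.0256 -0.0522]
shift share [-0.1845 -0.3164  0.0016] |d| mm 91.55877616594881 turn share [ 0.      0.     -0.0003]
```

```bash
python3 -m handwheel '[[-0.08,-0.14,0,0,0,0,0],[-0.15,-0.26,0.05,0,0,0,0],[-0.184,-0.316,0.1,0,0,0,0],[-0.184,-0.316,0.14,0,0,0,0],[-0.184,-0.316,0.14,0,0,0,0]]'; python3 -m handwheel '[[0,0,0,0,0,0,0],[0,0,0,0,0,0,0],[0,0,0,0,0,0,0],[0,0,0,0,0,0,0],[0,0,0,0,0,0,0]]';python3 - <<'E'
from h import *
plan([.459,.1263,.115],-22.8)
im=viewer.get_image('scene');cv2.imwrite('pics/s14raw.png',im)
c=im[225:325,350:450];cv2.imwrite('pics/s14.png',np.clip(1.4*cv2.resize(c,(600,600),interpolation=cv2.INTER_CUBIC).astype(float),0,255))
o=status.get_obs()["eef_pos"]
for z in(o[2]-.0568,o[2]-.0118): print((proj("scene",[o[0],o[1],z])-[349.5,224.5])*6)
print("hole",(proj("scene",[.459,.1263,.05])-[349.5,224.5])*6)
t=viewer.get_image('top');cv2.imwrite('pics/t14.png',cv2.resize(t[160:310,310:470],(640,600),interpolation=cv2.INTER_CUBIC))
E
```

```text
time: 23.85
eef_pos: [0.4577, 0.1265, 0.1339]
eef_rot: [179.9, 0.1, -22.8]
ft_force: [-0.3, -0.4, -0.6]
finger_gap: 0.0158
time: 24.35
eef_pos: [0.459, 0.1271, 0.1359]
eef_rot: [-180.0, -0.0, -22.8]
ft_force: [-0.2, 0.1, -0.0]
finger_gap: 0.0157
t 24.35 pos [0.459  0.1271 0.1359] [-179.9845   -0.0282  -22.8211] gap 0.0157 F [-0.2247  0.0846 -0.034 ] M [ 0.063   0.0927 -0.0196]
shift share [0.0012 0.003  0.0835] |d| mm 20.9000376679663 turn share [-0.     -0.0001 -0.0001]
[335.7455 265.4762]
[349.5215 142.5833]
hole [324.335  339.6142][ WARN:0@1.834] global loadsave.cpp:1063 imwrite_ Unsupported depth image for selected encoder is fallbacked to CV_8U.
```

View pics/s14.png

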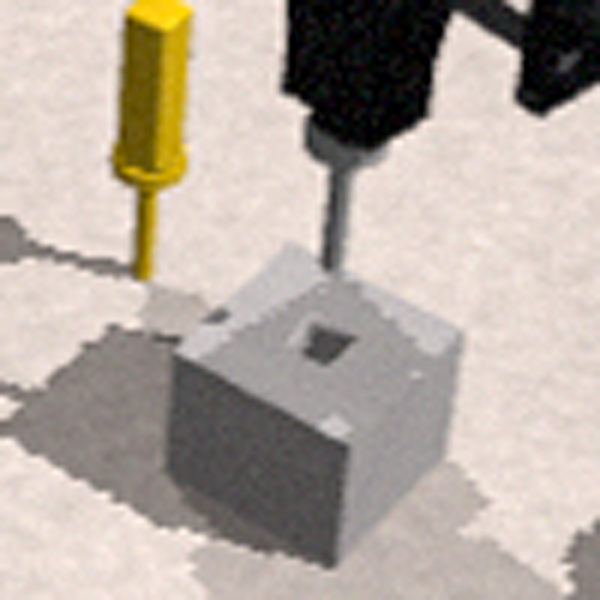

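View pics/t14.png

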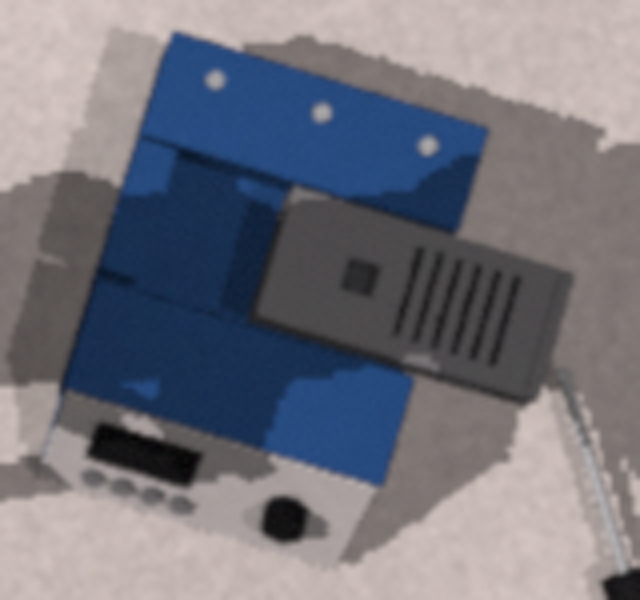

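```bash
python3 -m handwheel '[[0,0.002,0.03,0,0,0,0],[0,0.002,0.06,0,0,0,0],[0,0.002,0.09,0,0,0,0],[0,0.002,0.1,0,0,0,0],[0,0.002,0.1,0,0,0,0]]';python3 - <<'E'
from h import *
plan([.459,.1263,.0618],-22.8)
im=viewer.get_image('scene')
c=im[225:325,350:450];cv2.imwrite('pics/s15.png',np.clip(1.4*cv2.resize(c,(600,600),interpolation=cv2.INTER_CUBIC).astype(float),0,255).astype('uint8'))
E
```

```text
time: 24.95
eef_pos: [0.4579, 0.1268, 0.1096]
eef_rot: [179.9, 0.1, -22.8]
ft_force: [-0.1, 0.2, -0.7]
finger_gap: 0.0157
t 24.95 pos [0.4579 0.1268 0.1096] [179.9481   0.0911 -22.7916] gap 0.0157 F [-0.1073  0.2396 -0.695 ] M [0.0929 0.0803 0.0064]
shift share [ 0.0053 -0.      0.1912] |d| mm 47.82802441652125 turn share [0.0001 0.0003 0.    ]
```

View pics/s15.png

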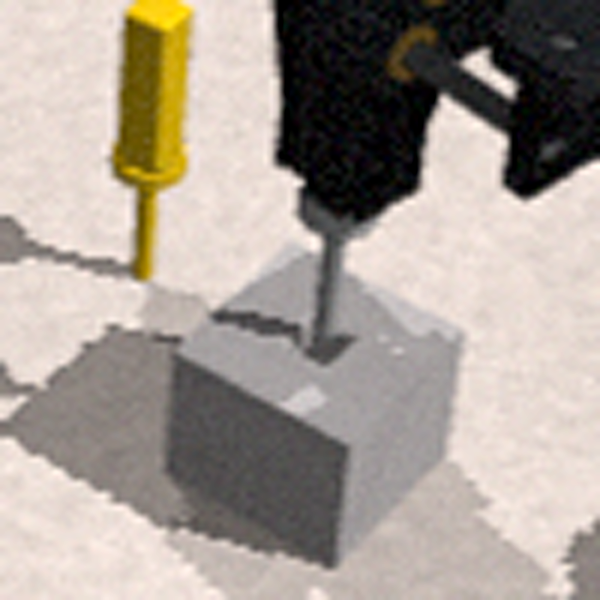

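The tip is at the hole's mouth, at (320,350) against the hole centre (328,343), so about 1 px left. A small correction, then insert slowly.

```bash
python3 -m handwheel '[[-0.003,-0.003,0,0,0,0,0],[-0.003,-0.003,0.01,0,0,0,0],[-0.003,-0.003,0.02,0,0,0,0],[-0.003,-0.003,0.03,0,0,0,0],[-0.003,-0.003,0.03,0,0,0,0]]';python3 - <<'E'
from h import *
plan([.459,.1263,.0618],-22.8)
im=viewer.get_image('scene')
c=im[225:325,350:450];cv2.imwrite('pics/s16.png',np.clip(1.4*cv2.resize(c,(600,600),interpolation=cv2.INTER_CUBIC).astype(float),0,255).astype('uint8'))
E
```

```text
time: 25.5
eef_pos: [0.4578, 0.1278, 0.1026]
eef_rot: [180.0, 0.0, -22.8]
ft_force: [-0.6, -0.1, -0.5]
finger_gap: 0.0161
t 25.5 pos [0.4578 0.1278 0.1026] [179.979    0.0421 -22.7963] gap 0.0161 F [-0.5685 -0.085  -0.5313] M [0.0734 0.0522 0.0447]
shift share [0.007  0.0036 0.1631] |d| mm 40.824951782467075 turn share [0.0001 0.0001 0.    ]
```

View pics/s16.png

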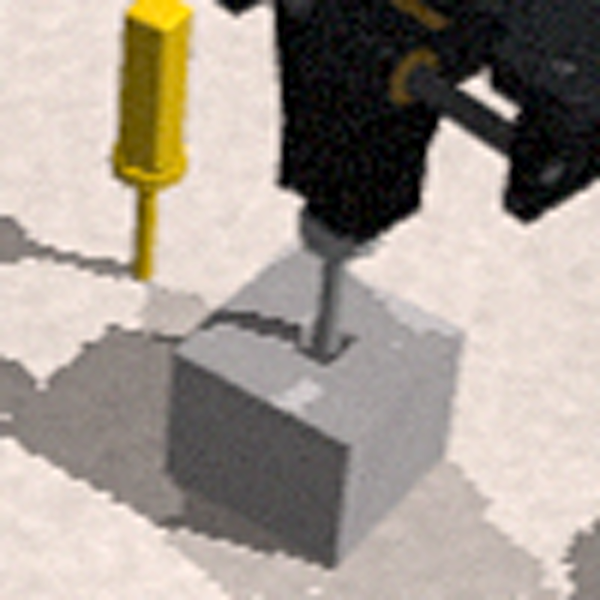

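```bash
python3 -m handwheel '[[0,0,0.01,0,0,0,0],[0,0,0.02,0,0,0,0],[0,0,0.03,0,0,0,0],[0,0,0.04,0,0,0,0],[0,0,0.04,0,0,0,0]]'
```

```text
time: 26.05
eef_pos: [0.4578, 0.1278, 0.0925]
eef_rot: [180.0, 0.0, -22.8]
ft_force: [-0.7, -0.3, -0.5]
finger_gap: 0.0155
```

```bash
python3 -m handwheel '[[0,0,0.01,0,0,0,0],[0,0,0.02,0,0,0,0],[0,0,0.03,0,0,0,0],[0,0,0.04,0,0,0,0],[0,0,0.04,0,0,0,0]]'
```

```text
time: 26.55
eef_pos: [0.4578, 0.1278, 0.0826]
eef_rot: [180.0, 0.0, -22.8]
ft_force: [-0.5, 0.4, -1.2]
finger_gap: 0.0159
```

```bash
python3 -m handwheel '[[0,0,0.01,0,0,0,0],[0,0,0.02,0,0,0,0],[0,0,0.03,0,0,0,0],[0,0,0.04,0,0,0,0],[0,0,0.04,0,0,0,0]]'
```

```text
time: 27.05
eef_pos: [0.4578, 0.1278, 0.0726]
eef_rot: [180.0, 0.0, -22.8]
ft_force: [-0.2, 0.8, -0.3]
finger_gap: 0.0161
```

```bash
python3 -m handwheel '[[0,0,0.008,0,0,0,0],[0,0,0.016,0,0,0,0],[0,0,0.024,0,0,0,0],[0,0,0.032,0,0,0,0],[0,0,0.032,0,0,0,0]]';  python3 - <<'E'
from h import *
plan([.459,.1263,.0618],-22.8)
im=viewer.get_image('scene')
c=im[225:325,350:450];cv2.imwrite('pics/s17.png',np.clip(1.4*cv2.resize(c,(600,600),interpolation=cv2.INTER_CUBIC).astype(float),0,255).astype('uint8'))
E
```

```text
time: 27.55
eef_pos: [0.4579, 0.1278, 0.0647]
eef_rot: [180.0, 0.0, -22.8]
ft_force: [-0.5, -0.3, -0.6]
finger_gap: 0.0157
t 27.55 pos [0.4579 0.1278 0.0647] [179.9856   0.029  -22.7955] gap 0.0157 F [-0.5467 -0.2524 -0.5883] M [0.0337 0.0466 0.0019]
shift share [0.0064 0.0039 0.0117] |d| mm 3.466433128374759 turn share [0.     0.0001 0.    ]
```

View pics/s17.png

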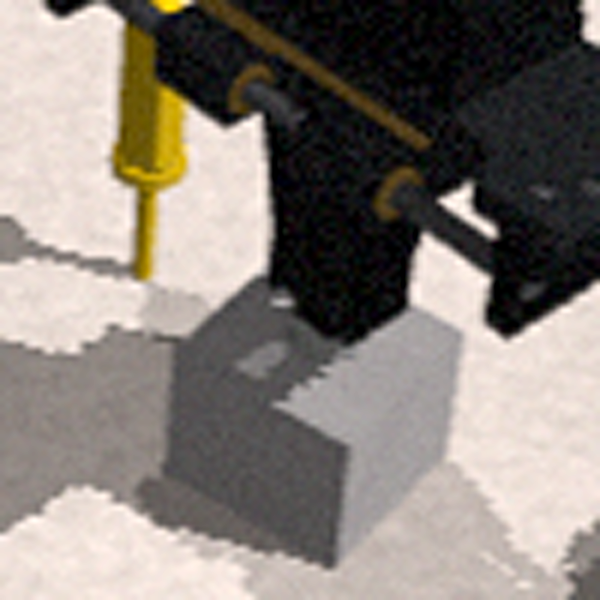

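```bash
python3 -m handwheel '[[0,0,0.003,0,0,0,0],[0,0,0.006,0,0,0,0],[0,0,0.008,0,0,0,0],[0,0,0.008,0,0,0,0],[0,0,0.008,0,0,0,0]]'
```

```text
time: 28.1
eef_pos: [0.4581, 0.1278, 0.0631]
eef_rot: [180.0, 0.0, -22.8]
ft_force: [-0.6, -1.0, -1.0]
finger_gap: 0.0159
```

```bash
python3 -m handwheel '[[0,0,0.001,0,0,0,0],[0,0,0.002,0,0,0,0],[0,0,0.003,0,0,0,0],[0,0,0.004,0,0,0,0],[0,0,0.004,0,0,0,0]]'
```

```text
time: 28.6
eef_pos: [0.4581, 0.1279, 0.062]
eef_rot: [-180.0, 0.0, -22.8]
ft_force: [-0.1, 0.9, -1.3]
finger_gap: 0.0158
```

```bash
python3 -m handwheel '[[0,0,0.001,0,0,0,0],[0,0,0.002,0,0,0,0],[0,0,0.003,0,0,0,0],[0,0,0.004,0,0,0,0],[0,0,0.004,0,0,0,0]]'
```

```text
time: 29.1
eef_pos: [0.4582, 0.1279, 0.0618]
eef_rot: [180.0, 0.0, -22.8]
ft_force: [-3.8, -0.4, 6.9]
finger_gap: 0.0158
```

The flange seats at z = 0.0618, the same height as at the grasp. I'll release and back off upward.

```bash
python3 -m handwheel '[[0,0,0,0,0,0,0.2],[0,0,0,0,0,0,0.25],[0,0,0,0,0,0,0.35],[0,0,0,0,0,0,0.45],[0,0,0,0,0,0,0.45]]'; python3 -m handwheel '[[0,0,-0.02,0,0,0,0.45],[0,0,-0.06,0,0,0,0.45],[0,0,-0.12,0,0,0,0.45],[0,0,-0.2,0,0,0,0.45],[0,0,-0.28,0,0,0,0.45]]'
```

```text
time: 29.6
eef_pos: [0.4581, 0.1278, 0.0609]
eef_rot: [180.0, 0.0, -22.8]
ft_force: [-0.0, 0.2, -0.2]
finger_gap: 0.0357
time: 30.1
eef_pos: [0.4582, 0.1279, 0.1325]
eef_rot: [-180.0, -0.0, -22.8]
ft_force: [-0.4, 0.4, -0.1]
finger_gap: 0.039
```

```bash
python3 -m handwheel '[[0,0,-0.1,0,0,0,0.45],[0,0,-0.25,0,0,0,0.45],[0,0.1,-0.4,0,0,0,0.45],[0,0.25,-0.4,0,0,0,0.45],[0,0.4,-0.4,0,0,0,0.45]]'; python3 -m handwheel '[[0,0.2,0,0,0,0,0.45],[0,0.4,0,0,0,0,0.45],[0,0.6,0,0,0,0,0.45],[0,0.8,0,0,0,0,0.45],[0,1,0,0,0,0,0.45]]';python3 -m handwheel '[[0,0.2,0,0,0,0,0.45],[0,0.4,0,0,0,0,0.45],[0,0.5,0,0,0,0,0.45],[0,0.5,0,0,0,0,0.45],[0,0.5,0,0,0,0,0.45]]';python3 - <<'E'
from h import *
for n in("scene","top"): cv2.imwrite(f"pics/{n}9.png",viewer.get_image(n))
t=cv2.imread("pics/top9.png");s=cv2.imread("pics/scene9.png")
cv2.imwrite("pics/f1.png",cv2.resize(t[225:305,190:290],(750,600),interpolation=cv2.INTER_CUBIC))
cv2.imwrite("pics/f2.png",cv2.resize(s[215:325,350:490],(763,600),interpolation=cv2.INTER_CUBIC))
E
```

```text
time: 30.6
eef_pos: [0.42, 0.0349, 0.2338]
eef_rot: [-179.9, -0.3, -22.7]
ft_force: [-0.1, -0.5, 0.0]
finger_gap: 0.0391
time: 31.1
eef_pos: [0.3216, -0.1965, 0.2324]
eef_rot: [180.0, -0.2, -22.8]
ft_force: [0.8, -1.0, -0.6]
finger_gap: 0.0392
time: 31.6
eef_pos: [0.2739, -0.3101, 0.2316]
eef_rot: [-180.0, -0.0, -22.9]
ft_force: [-0.0, -0.4, -0.2]
finger_gap: 0.039
```

View pics/top9.png

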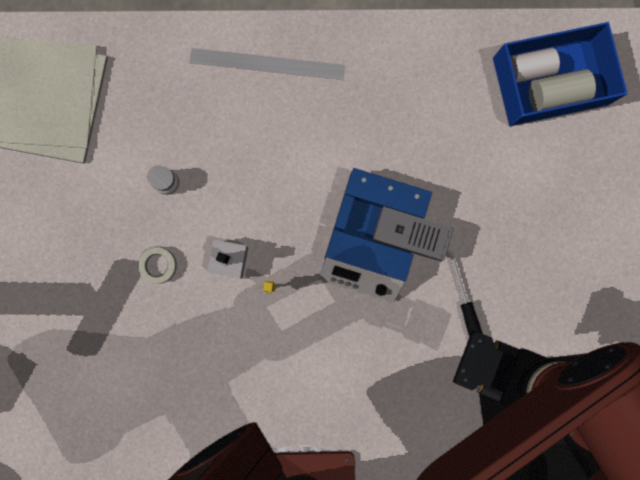

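View pics/f2.png

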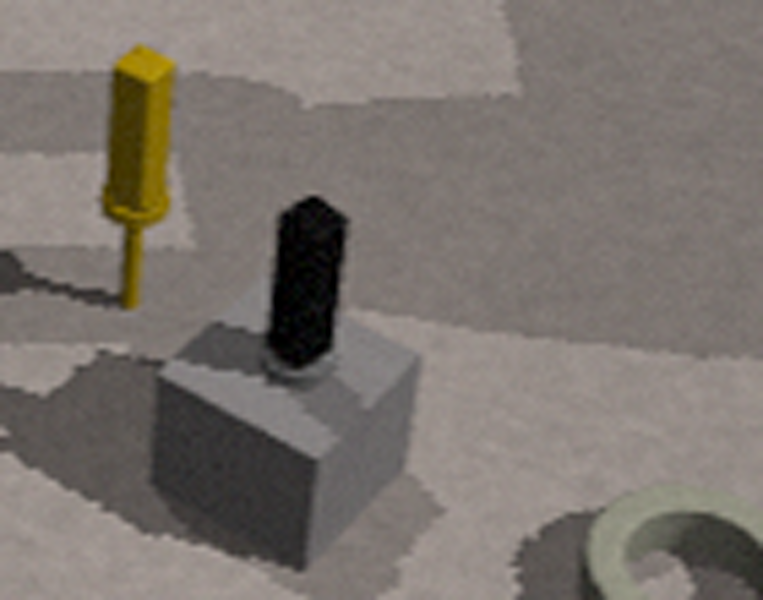

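The pin stands upright in its stand at (310,285), flange on the block and within about 1 px of its start. The bystanders look unmoved. Next I'll measure the cassette travel.

```bash
python3 - <<'E'
from h import *
def rec(im,off,sz,k):
    g=cv2.cvtColor(im,cv2.COLOR_BGR2GRAY)[off[1]:off[1]+sz,off[0]:off[0]+sz]
    g=cv2.resize(g,None,fx=8,fy=8,interpolation=cv2.INTER_CUBIC);th=(np.median(g)*.8)
    c=max(cv2.findContours((g<th).astype(np.uint8),0,1)[0],key=cv2.contourArea)
    r=cv2.minAreaRect(c);print(r);return un(r[0],8,off)
t0=cv2.imread("pics/top0.png");t9=cv2.imread("pics/top9.png")
A=plane("top",rec(t0,(367,214),15,0),.068);B=plane("top",rec(t9,(393,222),15,0),.068)
print(A,B,B-A,1e3*(B-A)[:2]@[-.3057,-.9521])
# template shift of the ribs (top view)
T=cv2.resize(t0[205:245,370:428],None,fx=6,fy=6,interpolation=cv2.INTER_CUBIC);S=cv2.resize(t9[200:270,380:470],None,fx=6,fy=6,interpolation=cv2.INTER_CUBIC)
m=cv2.matchTemplate(S,T,cv2.TM_CCOEFF_NORMED);_,v,_,l=cv2.minMaxLoc(m)
sh=np.array([380+l[0]/6-370,200+l[1]/6-205]);p=np.array([395,225.])
D=plane("top",p+sh,.068)-plane("top",p,.068);print(v,sh,D,np.linalg.norm(D))
s0=cv2.imread("pics/scene0.png");s9=cv2.imread("pics/scene9.png")
d0=cv2.absdiff(t0,t9).max(2)
for n,(x,y,w,h) in dict(jar=(145,160,38,38),tape=(135,243,46,46),driver=(445,245,40,55),yellow=(258,276,24,22)).items():
    T=t0[y:y+h,x:x+w];S=t9[y-6:y+h+6,x-6:x+w+6]
    _,v,_,l=cv2.minMaxLoc(cv2.matchTemplate(S,T,cv2.TM_CCOEFF_NORMED));print(n,v,l[0]-6,l[1]-6)
cv2.imwrite("pics/f3.png",cv2.resize(t9[160:310,310:470],(640,600),interpolation=cv2.INTER_CUBIC))
E
```

```text
((57.357383728027344, 58.52516555786133), (69.42912292480469, 69.24776458740234), 16.557069778442383)
((53.80188751220703, 58.443397521972656), (68.54292297363281, 68.54292297363281), 15.945395469665527)
[ 0.5214 -0.1401  0.068 ] [ 0.5064 -0.1856  0.068 ] [-0.015  -0.0456  0.    ] 47.96318872151758
0.655543327331543 [25.6667  7.8333] [-0.0147 -0.0458  0.    ] 0.04807898100027251
jar 0.9992470145225525 0 0
tape 0.963097333908081 0 0
driver 0.6159959435462952 2 6
yellow 0.9199325442314148 0 0
```

View pics/f3.png

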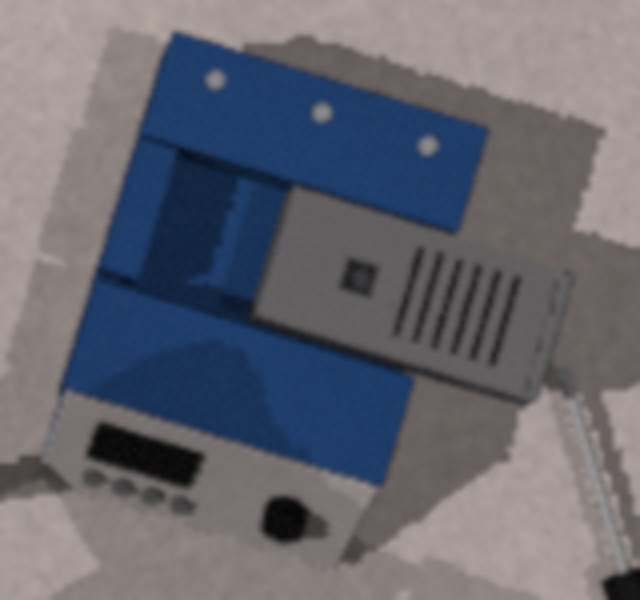

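View pics/scene9.png

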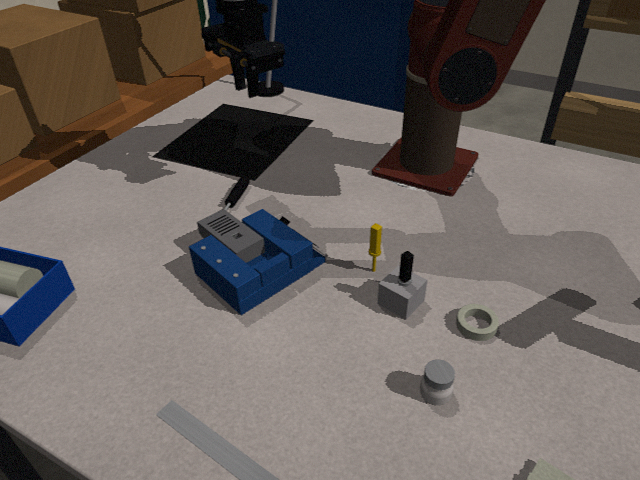

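The cassette has travelled 48.0 mm, so it is at the stop. In the scene view the driver's handle is at (237,190), the same place as at the start. Its top-view match failed because the cassette and its shadow now cover the driver's tip. I'm handing in.

```bash
python3 - <<'E'
import cv2,numpy as np
a=cv2.imread("pics/scene0.png");b=cv2.imread("pics/scene9.png")
T=a[176:202,228:252];_,v,_,l=cv2.minMaxLoc(cv2.matchTemplate(b[170:208,222:258],T,cv2.TM_CCOEFF_NORMED));print("driver handle",v,l[0]-6,l[1]-6)
from bench import workorder
print(workorder.job_done())
E
```

```text
driver handle 0.9438430070877075 1 -1
the job is handed in; nothing more can be done
None
```

The filter cassette is out at its stop and the black pin is back upright in its stand. I handed the job in at about 32 s of the 64 s allowed, and no verdict is reported.

- **Press:** I put the pin's tip in the recess and pressed the button about 6 mm, with about 10 N downward.
- **Push:** The cassette slid at about 3 N. The last sideways push at the stop was about 7 N, for a total near 12 N against the 20 N limit. I then lifted the pin straight up so the cassette locked.
- **Travel:** The final pictures put the travel at 48.0 mm by the recess centre and 48.1 mm by the rib pattern. Rougher readings during the push were 48.7 to 51 mm. The cassette did not move between two pictures while I kept pushing.
- **Pin:** Its flange touched the block at the same height as when I gripped it. The last picture shows it upright, within about 1 px of where it started.
- **Other things:** The jar, the tape and the yellow look-alike show no shift in the top view.
- **Driver (disagreed):** Its top-view match failed, because the cassette and its shadow now cover its tip. In the scene view its handle matched to within 1 px. I take it as unmoved, but that check is weaker than the others.

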